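# Open the table shear and feed the sheet to its stop

## Task

Open the table shear: with the fingertips push its blade arm up from under the handle, smoothly, past its balance point so that the counterweight keeps it fully raised. Then push the aluminium sheet across the bed, its upright flange trailing, under the raised knife until its straight front edge lies square against the stop gauge. Keep the fingers off the knife and the counterweight with its tail, do not pinch the handle or the flange or lift the sheet, and leave everything else on the bench where it is.

Things in the scene. Friction and masses are not known exactly. Their poses are not given: they have to be found in the camera images.
- shear: Hand lever table shear, fixed; origin on the bench under the bed's middle, z up. +x runs along the cutting edge from the handle's end to the pivot's end (about the robot's left), +y to the infeed side (about towards the robot). Flat bed, top 70 mm up, x -125..125, y -120..150 mm; its far edge (y -120) is the cutting edge. A fence 12 mm high stands on it at x 106..118.
- blade_arm (a joint): Angle of the blade arm (knife bar, handle, cranked tail with a round counterweight): 0 = down, level, as it starts, the knife blocking the cut; 1.0 rad = fully raised, at its stop. Below about 0.43 it falls shut when let go; past about 0.5 it goes on up by itself, slowly, and stays at 1.0. Raising it takes 2 to 4 N upward at the end of the handle.
- handle_end (a point): Bottom edge of the handle's near end, at its middle; moves with the arm, 365 mm along it from the hinge and 11 mm below its line. The hinge lies at x 140, y -125, z 85 mm of the shear, its axis along the shear's y; arm level, this point is 74 mm above the bench with free space under it. Handle: in line with the arm, 105 long, steel tang 8 wide x 30 high, a wooden scale on each side (30 over both).
- blank: Loose aluminium sheet lying on the bed, on the infeed side of the knife, 2.5 mm thick, 100 (its x) by 130 (its y), 110 to 180 g, with an upright hemmed flange 22 high and 5 thick along the whole of its trailing (+y) edge. Origin at the middle of its underside. It slides on the bed.
- blank_front (a point): Middle of the sheet's straight leading (-y) edge, half-way up the sheet.
- flange (a point): Middle of the flange's outer (+y) face, 11 mm above the bed: the face to push on.
- gauge: Stop gauge on the outfeed side of the knife: a fixed upright steel bar 130 long (its x, parallel to the cutting edge), 12 thick. Its origin lies in its stop face (the face towards +y, the knife), at its middle, 20 mm below the bed's level; it stands 22 mm above the bed's level. It is set 25 to 45 mm beyond the cutting edge.
- can: Bystander: drinks can standing upright, diameter 66, height 121, on the bench before the shear's handle end; origin at its underside's middle (size in mm).
- carton: Bystander: white spark-plug carton lying flat, 60 x 100 x 26, on the bench beside the shear's handle, on the robot's side; origin at its underside's middle (size in mm).
- carton_far: Bystander: brown carton lying flat, 105 x 65 x 30, far right on the bench; origin at its underside's middle (size in mm).
- piston: Bystander: engine piston standing crown up, diameter 82, height 58, on the bench beside the handle, on the far side; origin at its underside's middle (size in mm).
- gear: Bystander: toothed steel gear lying flat, diameter 105, height 22, on the bench beyond the stop gauge; origin at its underside's middle (size in mm).
- wrench: Bystander: open-ended wrench lying flat, 160 long, on the bench beside the shear's pivot end; origin at its underside's middle (size in mm).
- card_tube: Bystander: short cardboard tube standing upright, diameter 42, height 75, left on the bench; origin at its underside's middle (size in mm).
- jar: Bystander: white jar with a steel cap standing upright, diameter 68, height 75, left on the bench, farther away; origin at its underside's middle (size in mm).
Things that resemble listed ones, but are neither listed nor needed, are in the scene too. There is more than one size of the blank; the one meant has the size given above.

How it is judged:
By the outcome, as a careful person would: the job done as asked, in the order asked, and still so for the second after the job is handed in, with the robot touching nothing.
It also fails if it takes over 58 s, if anything falls off the work surface, if the arm or the gripper's body presses on something with over 40 N, if the wrist force passes 120 N, or if a joint passes its speed limit or range.

## Robot

A 6-joint arm with a two-finger parallel gripper is mounted at the origin on the work surface. World frame = base frame: x ahead of the robot, y to its left, z up, the work surface at z = 0. Lengths are in m, angles in rad, forces in N, time in s.
With the tool pointing down it reaches from about 0.3 to 0.875 m from the base axis. Payload 6.4 kg.
Tool frame: the origin (TCP) lies at the very end of the fingers, on their centre line; the grasp point (between the pads) lies bot.pinch_z behind it (bot.pinch_z is the distance from the TCP to the grasp point, in m); z points along the fingers, y is the direction in which the jaws open and shut (so a half turn about z gives the same grasp; the last joint's range is limited). The gripper opens to 88 mm and grips with 3 to 60 N. Pads are 18 mm wide; open, the fingers measure 123 mm over their backs; the gripper's body (75 mm by 187 mm) begins 45 mm behind the grasp point.
Start: joints at [1.066, 0.181, 1.607, -0, 1.354, -0.206], TCP at [0.169, 0.55, 0.239] pointing down, gripper open.
Joint ranges: [-2.99, 2.99], [-0.89, 2.07], [0.3, 2.58], [-1.14, 4.28], [0, 2.63], [-3.12, 3.12]. Speed limits (rad/s): [2.57, 2.57, 3.01, 3.14, 3.14, 3.14].

## Interface

Orientations are given as a 3x3 rotation matrix whose columns are the frame's x, y, z axes.
In Python, from cell import bot gives the robot as it stands.
- The arm moves only by the shell command python3 -m handwheel 'ROWS' [FORCE]. ROWS is JSON, a list of rows, each an object of numbers: "x", "y", "z": the shift along the tool's x, y, z in m; "wx", "wy", "wz": the turn, a rotation vector about the tool's x, y, z in degrees; "jaw": the gripper's target within -1 to 1 (fully open at 1, half-way at 0, shut at -1). In form: [{"x": .., "y": .., "z": .., "wx": .., "wy": .., "wz": .., "jaw": ..}, ...]. A call has 1 to 10 rows; each row is the pose to reach, as a shift and turn from the pose commanded when the call began, along the tool's axes at that moment; what a row does not reach only later rows make up. A row lasts 1/8 s, in which the tool goes at most 62.5 mm and 10.7 degrees, less where a joint would pass 70% of its speed; a pose out of reach is approached as far as the arm can. A call with a gripper value outside its range is refused whole. The fingers move at their own pace and stop on an object; FORCE is the grip in N (left out, the last holds). Time passes only in rows, so rows that repeat a pose let the fingers close. It gives the time, the measured TCP pose, the force and the opening at its end, in the units of the state.
- bot.read_state(): the state, without advancing time (a new reading comes with each control period).
- bot.camera(name): name is "scene" or "top" or "wrist"; returns a dict with "image" (480x640x3 uint8, red, green, blue), "depth" (480x640 float32, m along the optical axis (not along the pixel's ray), 0 where there is no reading), "fov_y" (degrees; the focal length in pixels is half the picture's height over the tangent of half this angle, whatever the lens; pixels are square), "cx", "cy" (the principal point, pixels), "world_from_camera" (4x4, takes a point from camera to world coordinates); the wrist camera has in their place "T_tool_cam" (4x4, takes a point from camera to tool coordinates, whose origin is the TCP and whose axes are the flange's). Camera axes: x right, y down, z forward; pixel columns grow to the right and rows downward; lengths in m; the calibration is good to about 2 mm. A picture is of the moment at which its call begins: read the wrist's pose just before it.
- bot.hand_in(): hands the job in, once; it reports no verdict.
The state is a dict: "clock": time; "joints": joint angles; "joint_velocities": joint speeds; "effort": joint torques, N m; "tcp_pos": TCP position; "eef_rot": TCP orientation; "wrist_force": force on the tool from outside, world axes, zero at the start; "wrist_torque": the same for the moment, N m; "grip_width": opening from 0.0 (shut) to 1.0 (fully open).
Only numpy, scipy, OpenCV 4.12 (cv2) and the standard library are available. Lean on these libraries where they do the work, as an engineer would, in place of code of your own. Each camera call takes 0.05 s, during which the arm holds its last target.

## Working session

There is one attempt and no reset: what is moved stays moved. The work goes in short steps, Python scripts to look and compute and a shell command to move; the robot and the scene stay as the last step left them, time stands still between calls to the robot, and variables do not carry over. Pictures are saved under pics/ and viewed, and the job is handed in when it is done.

```bash
ls; mkdir -p pics
cat > h.py <<'E'
import numpy as np,cv2
from cell import bot
def cam(n):
    s=bot.read_state(); c=bot.camera(n)
    if n=='wrist':
        T=np.eye(4);T[:3,:3]=s['eef_rot'];T[:3,3]=s['tcp_pos'];c['W']=T@np.array(c['T_tool_cam'])
    else: c['W']=np.array(c['world_from_camera'])
    c['f']=240/np.tan(np.radians(c['fov_y'])/2); return c
def save(c,name): cv2.imwrite('pics/'+name,c['image'][:,:,::-1])
def plane(c,u,v,z):
    d=c['W'][:3,:3]@np.array([(u-c['cx'])/c['f'],(v-c['cy'])/c['f'],1]);o=c['W'][:3,3]
    return o+d*(z-o[2])/d[2]
def dep(c,u,v):
    d=c['depth'][int(v),int(u)]
    return c['W'][:3,:3]@(d*np.array([(u-c['cx'])/c['f'],(v-c['cy'])/c['f'],1]))+c['W'][:3,3]
def proj(c,p):
    q=np.linalg.inv(c['W'])@np.append(p,1); return q[0]/q[2]*c['f']+c['cx'],q[1]/q[2]*c['f']+c['cy']
E
python3 - <<'E'
from h import *
import pickle
for n in ['scene','top','wrist']:
    c=cam(n);save(c,n+'0.png');pickle.dump(c,open(n+'0.pkl','wb'));print(n,c['W'].round(3).tolist(),c['fov_y'],c['cx'],c['cy'],c.keys())
s=bot.read_state();print({k:np.round(v,3) for k,v in s.items()},bot.pinch_z)
E
```

```text
pics
scene [[-0.775, 0.508, -0.375, 1.042], [0.631, 0.615, -0.472, 0.637], [-0.009, -0.603, -0.798, 1.2], [0.0, 0.0, 0.0, 1.0]] 53.21153750567041 320.5196896317397 239.01717541337197 dict_keys(['image', 'depth', 'fov_y', 'cx', 'cy', 'world_from_camera', 'W', 'f'])
top [[0.015, -0.992, 0.123, 0.358], [-1.0, -0.018, -0.019, -0.035], [0.021, -0.122, -0.992, 1.247], [0.0, 0.0, 0.0, 1.0]] 57.39422763435486 315.5746789636495 238.34475635592895 dict_keys(['image', 'depth', 'fov_y', 'cx', 'cy', 'world_from_camera', 'W', 'f'])
wrist [[0.295, 0.916, 0.273, 0.098], [0.956, -0.282, -0.086, 0.57], [-0.002, 0.286, -0.958, 0.382], [0.0, 0.0, 0.0, 1.0]] 70.74231649050421 318.42788307879147 239.61871320119485 dict_keys(['image', 'depth', 'fov_y', 'cx', 'cy', 'T_tool_cam', 'W', 'f'])
{'clock': np.float64(0.15), 'joints': array([ 1.066,  0.181,  1.608, -0.   ,  1.354, -0.206]), 'joint_velocities': array([-0.002, -0.002, -0.003,  0.001, -0.001,  0.   ]), 'effort': array([ 1.0000e-03, -4.3423e+01, -3.4217e+01,  7.0000e-02,  3.6000e-02,
       -0.0000e+00]), 'tcp_pos': array([0.169, 0.549, 0.238]), 'eef_rot': array([[-0.956,  0.294, -0.001],
       [ 0.294,  0.956, -0.001],
       [ 0.   , -0.001, -1.   ]]), 'wrist_force': array([-0.593, -0.302,  0.302]), 'wrist_torque': array([ 0.034, -0.035, -0.028]), 'grip_width': np.float64(0.999)} 0.0187
```

View pics/scene0.png

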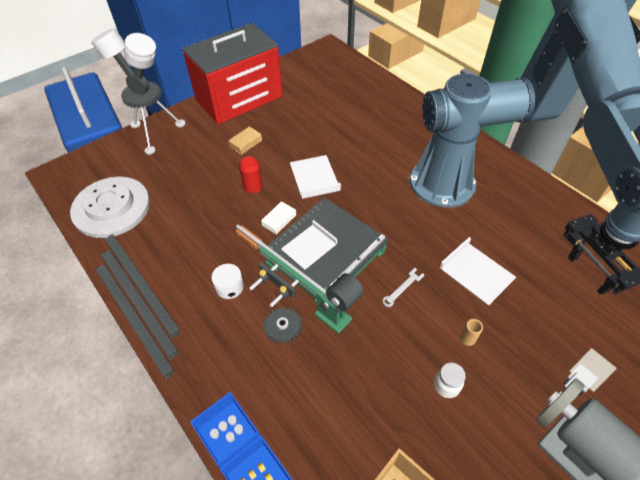

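View pics/top0.png

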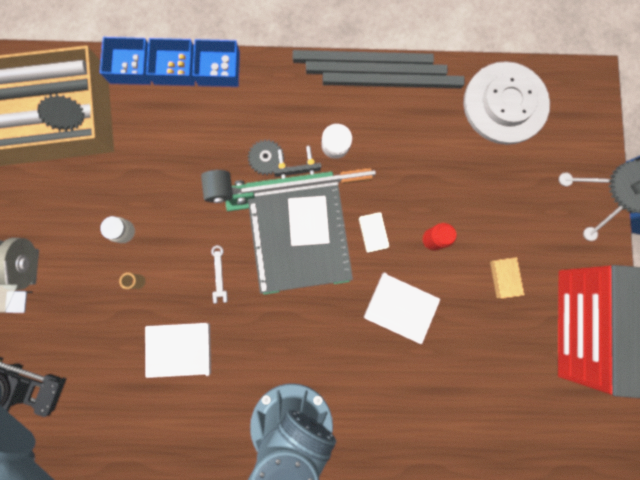

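View pics/wrist0.png

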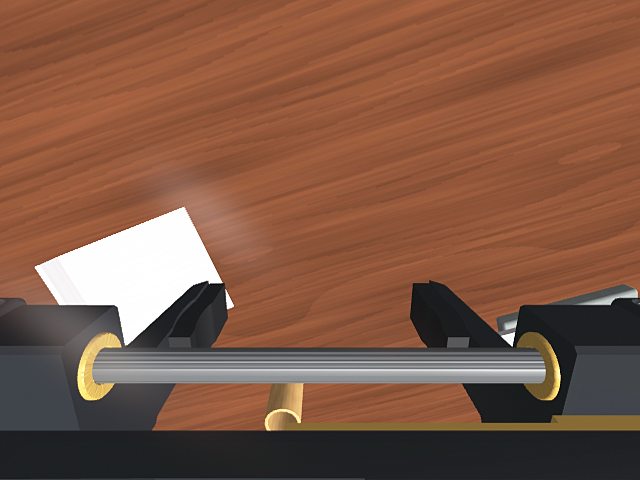

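The sheet meant is the white one on the bed, at top (309,220). The look-alikes lie on the bench, at top (177,350) and (402,308). Next I'll take close crops.

Run:
```python
import pickle,cv2
from h import *
t=pickle.load(open('top0.pkl','rb'));s=pickle.load(open('scene0.pkl','rb'))
cv2.imwrite('pics/topc.png',cv2.resize(t['image'][130:310,190:390,::-1],None,fx=4,fy=4,interpolation=cv2.INTER_CUBIC)[:600*1][:,:800] if 0 else cv2.resize(t['image'][135:300,190:400,::-1],(798,600 if 0 else 627),interpolation=cv2.INTER_CUBIC)[:600])
cv2.imwrite('pics/scenec.png',cv2.resize(s['image'][180:350,200:410,::-1],None,fx=3.5,fy=3.5,interpolation=cv2.INTER_CUBIC))
for n,u,v in [('blank',309,220),('bedR',345,260),('bed',262,250),('bench1',177,350),('bench2',402,308),('handle',355,175),('cw',215,185),('piston',337,139),('can',440,236),('carton',374,232),('gear',264,155)]:
    print(n,dep(t,u,v).round(3))
```

```text
blank [ 0.553 -0.038  0.075]
bedR [ 0.447 -0.137  0.071]
bed [0.47  0.087 0.068]
bench1 [0.196 0.319 0.003]
bench2 [ 0.319 -0.305  0.004]
handle [ 0.674 -0.16   0.101]
cw [0.611 0.189 0.212]
piston [ 0.788 -0.113  0.059]
can [ 0.511 -0.382  0.115]
carton [ 0.531 -0.222  0.026]
gear [0.749 0.094 0.021]
```

View pics/topc.png

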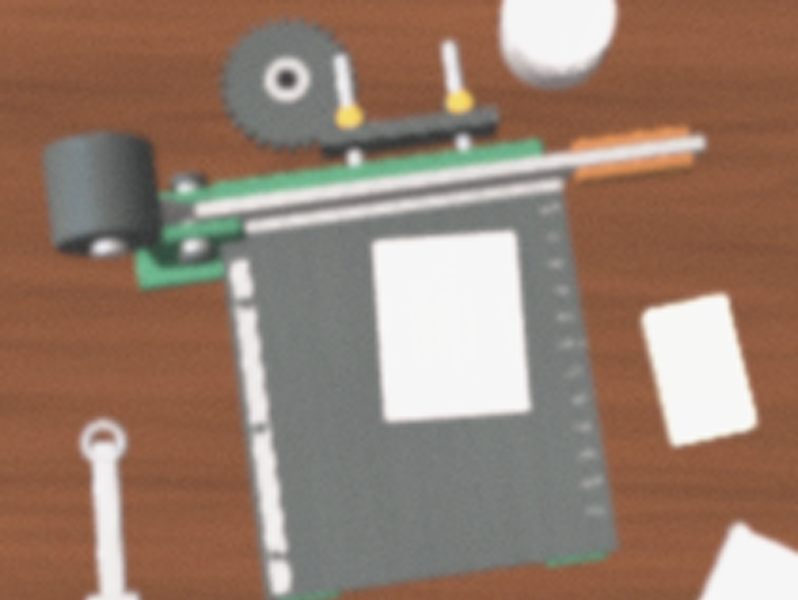

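View pics/scenec.png

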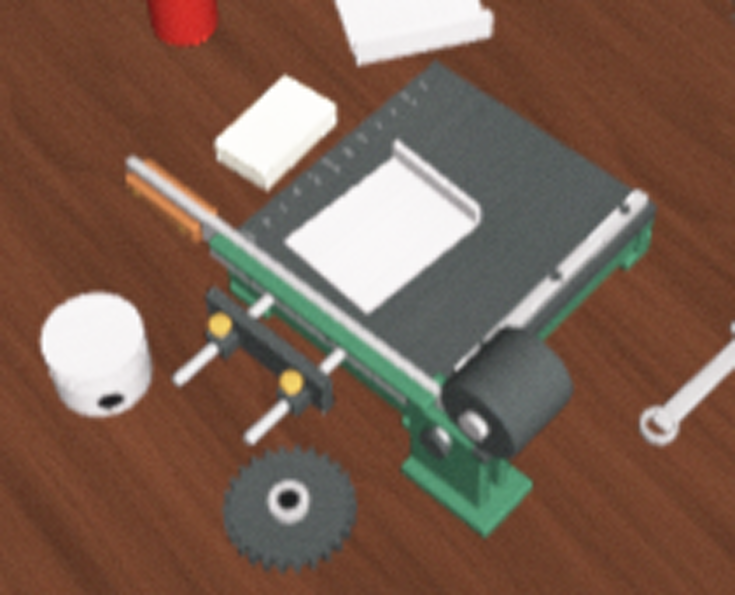

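```bash
cat >> h.py <<'E'
def cloud(c):
    d=c['depth'];v,u=np.mgrid[:480,:640]
    P=np.stack([(u-c['cx'])/c['f']*d,(v-c['cy'])/c['f']*d,d],-1)@c['W'][:3,:3].T+c['W'][:3,3]
    P[d==0]=np.nan; return P
E
python3 - <<'E'
import pickle,cv2
from h import *
for n in ['top','scene']:
    c=pickle.load(open(n+'0.pkl','rb'));P=cloud(c);im=c['image'].astype(int)
    ok=(P[...,2]>.06)&(P[...,2]<.085)&(P[...,0]>.35)&(P[...,0]<.72)&(P[...,1]>-.2)&(P[...,1]<.18)
    m=(ok*255).astype(np.uint8)
    # bed: gray dark pixels + white
    sat=im.max(-1)-im.min(-1)
    bed=(ok&(sat<30)).astype(np.uint8)*255
    k,l,st,_=cv2.connectedComponentsWithStats(bed);i=1+st[1:,4].argmax();bed=(l==i)
    print(n,'bed px',bed.sum(),'z',np.median(P[bed][:,2]))
    white=bed&(im.min(-1)>170)
    k,l,st,_=cv2.connectedComponentsWithStats(white.astype(np.uint8));i=1+st[1:,4].argmax();w=l==i
    print('white',w.sum(),'z',np.median(P[w][:,2]))
    for nm,mm,z in [('bed',bed,.07),('blank',w,.0725)]:
        cn=max(cv2.findContours(mm.astype(np.uint8),0,cv2.CHAIN_APPROX_NONE)[0],key=cv2.contourArea)
        Q=np.array([plane(c,*p[0],z)[:2] for p in cn],np.float32)
        r=cv2.minAreaRect(Q*1000);print(nm,r)
        ap=cv2.approxPolyDP(cn,5,True)[:,0];print([ (p.tolist(),plane(c,*p,z)[:2].round(3).tolist()) for p in ap])
E
```

```text
top bed px 9088 z 0.07045209860825785
white 1758 z 0.0722315751750654
bed ((510.5125427246094, -8.691009521484375), (275.6219482421875, 261.781005859375), 9.19594955444336)
[([337, 180], [0.667, -0.114]), ([244, 198], [0.611, 0.14]), ([260, 292], [0.358, 0.088]), ([351, 279], [0.396, -0.154])]
blank ((554.5678100585938, -35.89925003051758), (130.0309295654297, 104.99020385742188), 5.206303119659424)
[([325, 196], [0.621, -0.081]), ([288, 199], [0.611, 0.02]), ([291, 243], [0.49, 0.009]), ([329, 242], [0.495, -0.093])]
scene bed px 5643 z 0.06944438285191956
white 1251 z 0.07119289517784866
bed ((502.5408020019531, -8.657333374023438), (255.63929748535156, 254.23011779785156), 9.237831115722656)
[([324, 198], [0.4, -0.152]), ([267, 246], [0.648, -0.113]), ([328, 287], [0.6, 0.109]), ([343, 273], [0.538, 0.1]), ([353, 275], [0.521, 0.123]), ([387, 239], [0.36, 0.092])]
blank ((554.1134643554688, -33.884437561035156), (131.63331604003906, 102.23511505126953), 5.404822826385498)
[([313, 225], [0.496, -0.087]), ([282, 248], [0.62, -0.077]), ([303, 268], [0.615, 0.017]), ([336, 243], [0.487, 0.009])]
```

Run:
```python
from h import *
print([a for a in dir(bot) if not a.startswith('_')])
c=cam('wrist');print(np.array(c['T_tool_cam']).round(3))
```

```text
['PlanningError', 'camera', 'hand_in', 'pinch_z', 'read_state']
[[-0.    -0.958 -0.286  0.074]
 [ 1.    -0.    -0.    -0.002]
 [ 0.    -0.286  0.958 -0.144]
 [ 0.     0.     0.     1.   ]]
```

```bash
python3 -m handwheel '[{"x":-0.03,"y":-0.03,"z":-0.05,"wz":10},{"x":-0.08,"y":-0.07,"z":-0.10,"wz":20},{"x":-0.13,"y":-0.12,"z":-0.112,"wz":30},{"x":-0.175,"y":-0.16,"z":-0.112,"wz":40},{"x":-0.22,"y":-0.2,"z":-0.112,"wz":50},{"x":-0.265,"y":-0.24,"z":-0.112,"wz":60},{"x":-0.31,"y":-0.28,"z":-0.112,"wz":70},{"x":-0.355,"y":-0.32,"z":-0.112,"wz":80},{"x":-0.4,"y":-0.36,"z":-0.112,"wz":90},{"x":-0.44,"y":-0.4,"z":-0.112,"wz":100}]'
python3 - <<'E'
from h import *
s=bot.read_state();print(s['tcp_pos'].round(3) if hasattr(s['tcp_pos'],'round') else s['tcp_pos'],np.round(s['joints'],3));R=np.array(s['eef_rot']);print(R.round(3))
E
```

```text
[0.169 0.549 0.238] [ 1.066  0.181  1.608 -0.     1.354 -0.206]
[[-0.956  0.294 -0.001]
 [ 0.294  0.956 -0.001]
 [ 0.    -0.001 -1.   ]]invalid input
```

```bash
python3 -m handwheel '[{"x":-0.03,"y":-0.03,"z":-0.05,"wx":0,"wy":0,"wz":10,"jaw":1},{"x":-0.08,"y":-0.07,"z":-0.10,"wx":0,"wy":0,"wz":20,"jaw":1},{"x":-0.12,"y":-0.11,"z":-0.112,"wx":0,"wy":0,"wz":30,"jaw":1},{"x":-0.16,"y":-0.15,"z":-0.112,"wx":0,"wy":0,"wz":40,"jaw":1},{"x":-0.2,"y":-0.19,"z":-0.112,"wx":0,"wy":0,"wz":50,"jaw":1},{"x":-0.24,"y":-0.23,"z":-0.112,"wx":0,"wy":0,"wz":60,"jaw":1},{"x":-0.28,"y":-0.27,"z":-0.112,"wx":0,"wy":0,"wz":70,"jaw":1},{"x":-0.32,"y":-0.31,"z":-0.112,"wx":0,"wy":0,"wz":80,"jaw":1},{"x":-0.36,"y":-0.35,"z":-0.112,"wx":0,"wy":0,"wz":90,"jaw":1},{"x":-0.4,"y":-0.39,"z":-0.112,"wx":0,"wy":0,"wz":100,"jaw":1}]'
python3 - <<'E'
from h import *
s=bot.read_state();print(np.round(s['tcp_pos'],3),np.round(s['joints'],3));R=np.array(s['eef_rot']);print(R.round(3))
E
```

```text
clock: 1.45
tcp_pos: [0.4372, 0.0573, 0.3508]
eef_rot: [[0.461, 0.887, 0.001], [0.887, -0.461, 0.0], [0.0, 0.001, -1.0]]
wrist_force: [0.4, 0.3, -0.9]
grip_width: 0.997
[0.437 0.057 0.351] [-0.14  -0.209  1.768  0.     1.581  0.339]
[[ 0.461  0.887  0.001]
 [ 0.887 -0.461  0.   ]
 [ 0.     0.001 -1.   ]]
```

```bash
python3 -m handwheel '[{"x":-0.01,"y":0.02,"z":0,"wx":0,"wy":0,"wz":10,"jaw":0},{"x":-0.02,"y":0.04,"z":0,"wx":0,"wy":0,"wz":20,"jaw":0},{"x":-0.03,"y":0.06,"z":0,"wx":0,"wy":0,"wz":30,"jaw":-1},{"x":-0.045,"y":0.08,"z":0,"wx":0,"wy":0,"wz":40,"jaw":-1},{"x":-0.052,"y":0.095,"z":0,"wx":0,"wy":0,"wz":50,"jaw":-1},{"x":-0.052,"y":0.095,"z":0,"wx":0,"wy":0,"wz":53,"jaw":-1},{"x":-0.052,"y":0.095,"z":0,"wx":0,"wy":0,"wz":53,"jaw":-1}]' 20
python3 - <<'E'
from h import *
import pickle
c=cam('wrist');pickle.dump(c,open('w1.pkl','wb'));save(c,'w1.png')
E
```

```text
clock: 2.33
tcp_pos: [0.4975, -0.0307, 0.3504]
eef_rot: [[0.985, 0.172, -0.001], [0.172, -0.985, 0.0], [-0.001, -0.0, -1.0]]
wrist_force: [-0.0, -0.5, -0.3]
grip_width: 0.227
```

View pics/w1.png

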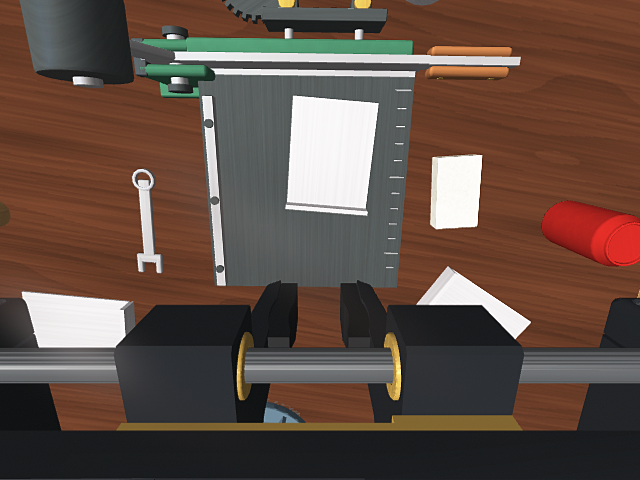

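The wrist view shows these pixel positions:
- **Sheet:** front corners at (293,96) and (378,103), flange along (286,208) to (366,214).
- **Handle:** end at (520,61).
- **Bed:** near corners at (216,286) and (398,287).
- **Gauge:** along the top edge.

Run:
```python
from h import *
import pickle
c=pickle.load(open('w1.pkl','rb'))
cv2.imwrite('pics/w1a.png',cv2.resize(c['image'][0:110,200:540,::-1],None,fx=2.35,fy=2.35,interpolation=cv2.INTER_CUBIC))
cv2.imwrite('pics/w1b.png',cv2.resize(c['image'][60:300,190:430,::-1],None,fx=2.4,fy=2.4,interpolation=cv2.INTER_CUBIC))
def P(n,u,v,z): print(n,plane(c,u,v,z).round(4)[:2],dep(c,u,v).round(4))
P('NR',398,286,.07);P('NL',216,285,.07);P('FR',414,77,.07);P('FL',200,95,.07)
for n,u,v in [('bf1',293,96),('bf2',378,103)]:P(n,u,v,.0725)
for n,u,v in [('fl1',286,205),('fl2',367,212)]:P(n,u,v,.092)
P('hend',519,61,.1);P('gaugeR',386,28,.092);P('gaugeL',255,30,.092);P('scale',470,53,.1);P('knife',300,58,.1);P('knifeL',180,57,.1)
P('cw',80,30,.2);P('can',560,215,.121);P('carton',456,190,.026)
```

```text
NR [ 0.398  -0.1598] [ 0.3689 -0.1835 -0.0019]
NL [0.3568 0.0855] [0.3559 0.0859 0.0683]
FR [ 0.655  -0.1158] [ 0.6554 -0.1163  0.0679]
FL [0.5938 0.1244] [0.5939 0.1253 0.0674]
bf1 [0.611  0.0176] [0.6113 0.0178 0.0696]
bf2 [ 0.6205 -0.0809] [ 0.6207 -0.0812  0.0709]
fl1 [0.4873 0.0059] [0.4871 0.0059 0.0914]
fl2 [ 0.4956 -0.0922] [ 0.4953 -0.0925  0.0904]
hend [ 0.6828 -0.2139] [ 0.6825 -0.2134  0.1011]
gaugeR [ 0.691  -0.0702] [ 0.7191 -0.0819 -0.0012]
gaugeL [0.6657 0.0647] [ 0.6879  0.0843 -0.0016]
scale [ 0.6813 -0.1609] [ 0.6816 -0.1613  0.0989]
knife [0.6461 0.0135] [0.6452 0.0131 0.1046]
knifeL [0.6255 0.1376] [0.6247 0.1353 0.1057]
cw [0.6169 0.1744] [0.6161 0.1713 0.2047]
can [ 0.535  -0.3023] [ 0.5271 -0.3663  0.0365]
carton [ 0.535 -0.219] [ 0.5348 -0.2202  0.0234]
```

View pics/w1a.png

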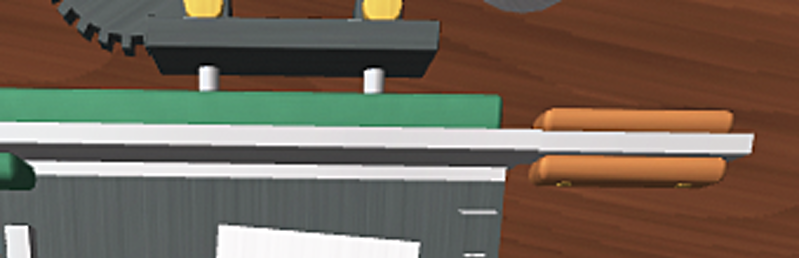

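View pics/w1b.png

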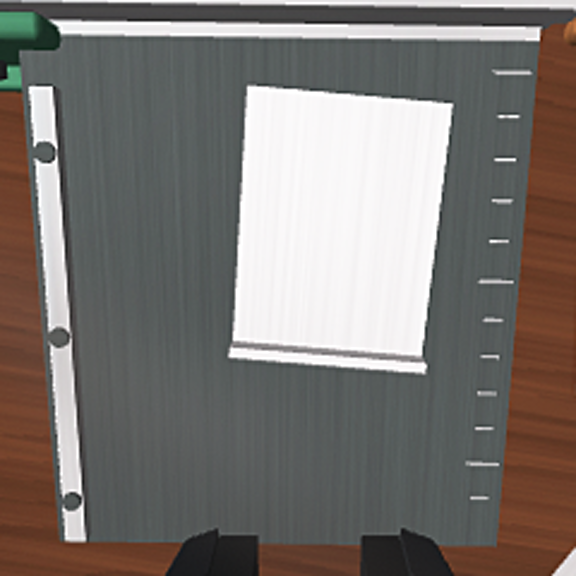

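```bash
cat >> h.py <<'E'
xs=np.array([-.1625,.9867]);ys=np.array([-.9867,-.1625]);O=np.array([.5254,-.0128])
def sh(p): d=np.array(p)[:2]-O; return np.array([d@xs,d@ys,p[2]])
def wo(x,y): return O+x*xs+y*ys
E
python3 - <<'E'
from h import *
import pickle
c=pickle.load(open('w1.pkl','rb'))
for n,u,v,z in [('gR',386,21.3,.092),('gL',263,17,.092),('gBR',380,32.5,.07),('gBL',270,32,.07),('tang end',520,61,.104),('cwR',132,70,.19),('fl1',286,209,.08),('fl2',366,215,.08),('scaleR',508,76,.095),('scaleL',428,76,.095),('FR',414,77,.07),('knifewhiteFR',414,72,.07)]:
    print(n,sh(plane(c,u,v,z)).round(4), sh(dep(c,u,v)).round(4))
P=cloud(c)
# counterweight extents
m=(P[...,2]>.13)&(P[...,1]>.1)
Q=np.array([sh(p) for p in P[m]]);print('cw',np.percentile(Q,[1,99],axis=0).round(3))
# gauge rows
for u in (280,320,370):
    print(u,[ (v,*sh(P[v,u]).round(3)) for v in range(8,40,3)])
E
```

```text
gR [-0.0831 -0.1602  0.092 ] [-0.0991 -0.1873 -0.0008]
gL [ 0.0449 -0.163   0.092 ] [ 0.0453 -0.1637  0.0895]
gBR [-0.081  -0.1557  0.07  ] [-0.0924 -0.1751 -0.0026]
gBL [ 0.0409 -0.1551  0.07  ] [ 0.0503 -0.1745 -0.0034]
tang end [-0.223  -0.1219  0.104 ] [-0.2795 -0.1433 -0.0017]
cwR [ 0.1392 -0.0949  0.19  ] [ 0.1516 -0.0991  0.1653]
fl1 [0.0259 0.0419 0.08  ] [0.027  0.0444 0.0682]
fl2 [-0.0742  0.0487  0.08  ] [-0.0759  0.0512  0.0687]
scaleR [-0.2175 -0.109   0.095 ] [-0.2672 -0.1252 -0.0025]
scaleL [-0.1313 -0.1082  0.095 ] [-0.1324 -0.1089  0.0912]
FR [-0.1227 -0.1111  0.07  ] [-0.1232 -0.1115  0.0679]
knifewhiteFR [-0.1222 -0.1163  0.07  ] [-0.1225 -0.1165  0.069 ]
cw [[ 0.15  -0.145  0.137]
 [ 0.212 -0.085  0.211]]
280 [(8, np.float64(0.027), np.float64(-0.172), np.float64(0.09)), (11, np.float64(0.027), np.float64(-0.169), np.float64(0.09)), (14, np.float64(0.027), np.float64(-0.166), np.float64(0.092)), (17, np.float64(0.027), np.float64(-0.163), np.float64(0.092)), (20, np.float64(0.028), np.float64(-0.161), np.float64(0.09)), (23, np.float64(0.029), np.float64(-0.162), 
[... 1075 characters left out ...]
at64(-0.066), np.float64(-0.173), np.float64(0.089)), (11, np.float64(-0.066), np.float64(-0.17), np.float64(0.09)), (14, np.float64(-0.066), np.float64(-0.166), np.float64(0.093)), (17, np.float64(-0.066), np.float64(-0.165), np.float64(0.09)), (20, np.float64(-0.067), np.float64(-0.162), np.float64(0.089)), (23, np.float64(-0.068), np.float64(-0.161), np.float64(0.082)), (26, np.float64(-0.069), np.float64(-0.161), np.float64(0.073)), (29, np.float64(-0.071), np.float64(-0.162), np.float64(0.061)), (32, np.float64(-0.072), np.float64(-0.161), np.float64(0.052)), (35, np.float64(-0.08), np.float64(-0.172), np.float64(-0.003)), (38, np.float64(-0.08), np.float64(-0.168), np.float64(-0.002))]
```

```bash
python3 -m handwheel '[{"x":0,"y":0.05,"z":0,"wx":0,"wy":0,"wz":-6,"jaw":-1},{"x":-0.01,"y":0.1,"z":0,"wx":0,"wy":0,"wz":-12,"jaw":-1},{"x":-0.02,"y":0.15,"z":0.02,"wx":0,"wy":0,"wz":-18,"jaw":-1},{"x":-0.02,"y":0.2,"z":0.04,"wx":0,"wy":0,"wz":-21.5,"jaw":-1},{"x":-0.022,"y":0.24,"z":0.05,"wx":0,"wy":0,"wz":-21.5,"jaw":-1}]' ; python3 -m handwheel '[{"x":0,"y":0,"z":0,"wx":0,"wy":10,"wz":0,"jaw":-1},{"x":0,"y":0,"z":0,"wx":0,"wy":20,"wz":0,"jaw":-1},{"x":0,"y":0,"z":0,"wx":0,"wy":30,"wz":0,"jaw":-1},{"x":0,"y":0,"z":0,"wx":0,"wy":40,"wz":0,"jaw":-1},{"x":0,"y":0,"z":0,"wx":0,"wy":50,"wz":0,"jaw":-1},{"x":0,"y":0,"z":0,"wx":0,"wy":55,"wz":0,"jaw":-1},{"x":0,"y":0,"z":0,"wx":0,"wy":55,"wz":0,"jaw":-1}]';  python3 - <<'E'
from h import *
s=bot.read_state();print(np.round(s['joints'],3))
p=np.array(s['tcp_pos']);R=np.array(s['eef_rot']);print(R.round(3))
t=np.array([.6834,-.1892,.034]);d=R[:,2]
for b in (.13,.06,0): print(b,(R.T@(t-b*d-p)).round(3))
c=cam('wrist');save(c,'w2.png')
E
```

```text
clock: 3.0
tcp_pos: [0.5167, -0.2721, 0.2994]
eef_rot: [[0.853, 0.522, -0.001], [0.522, -0.853, 0.001], [-0.001, -0.001, -1.0]]
wrist_force: [-0.1, -0.1, -0.1]
grip_width: 0.002
clock: 3.88
tcp_pos: [0.5163, -0.2708, 0.2993]
eef_rot: [[0.491, 0.52, 0.699], [0.297, -0.854, 0.427], [0.819, -0.003, -0.574]]
wrist_force: [-0.5, 0.2, 1.4]
grip_width: 0.005
[-1.171  0.098  1.856  0.951  1.469 -0.394]
[[ 0.491  0.52   0.699]
 [ 0.297 -0.854  0.427]
 [ 0.819 -0.003 -0.574]]
0.13 [-0.111  0.018  0.174]
0.06 [-0.111  0.018  0.244]
0 [-0.111  0.018  0.304]
```

View pics/w2.png

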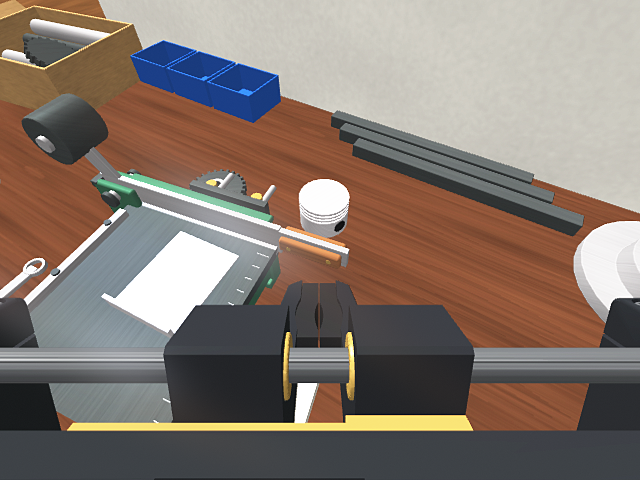

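```bash
python3 -m handwheel '[{"x":-0.03,"y":0.01,"z":0.02,"wx":0,"wy":0,"wz":0,"jaw":-1},{"x":-0.06,"y":0.018,"z":0.04,"wx":0,"wy":0,"wz":0,"jaw":-1},{"x":-0.09,"y":0.018,"z":0.08,"wx":0,"wy":0,"wz":0,"jaw":-1},{"x":-0.111,"y":0.018,"z":0.12,"wx":0,"wy":0,"wz":0,"jaw":-1},{"x":-0.111,"y":0.018,"z":0.16,"wx":0,"wy":0,"wz":0,"jaw":-1},{"x":-0.111,"y":0.018,"z":0.19,"wx":0,"wy":0,"wz":0,"jaw":-1},{"x":-0.111,"y":0.018,"z":0.2,"wx":0,"wy":0,"wz":0,"jaw":-1},{"x":-0.111,"y":0.018,"z":0.2,"wx":0,"wy":0,"wz":0,"jaw":-1}]';  python3 - <<'E'
from h import *
s=bot.read_state();print(np.round(s['joints'],3))
p=np.array(s['tcp_pos']);R=np.array(s['eef_rot'])
t=np.array([.6834,-.1892,.034]);print((R.T@(t-p)).round(4))
import pickle
c=cam('wrist');save(c,'w3.png');pickle.dump(c,open('w3.pkl','wb'));save(cam('scene'),'s3.png')
E
```

```text
clock: 4.92
tcp_pos: [0.6126, -0.2334, 0.0956]
eef_rot: [[0.489, 0.523, 0.699], [0.301, -0.853, 0.427], [0.819, 0.001, -0.574]]
wrist_force: [-0.1, -0.3, 0.2]
grip_width: 0.003
[-0.968  0.517  1.825  1.135  1.125 -0.656]
[-0.0025 -0.0008  0.1038]
```

View pics/w3.png

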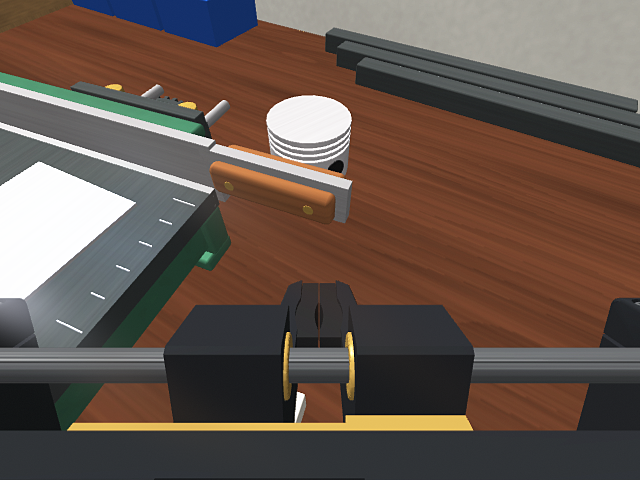

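View pics/s3.png

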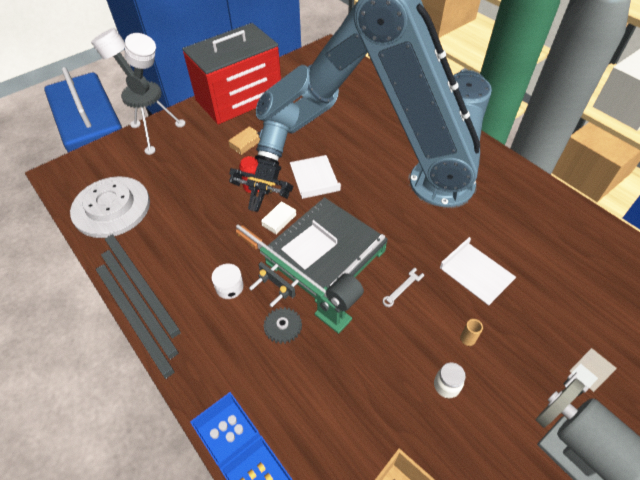

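Run:
```python
from h import *
import pickle
c=pickle.load(open('w3.pkl','rb'))
for u,v in [(343,215),(345,190),(325,218),(325,200),(300,210),(230,186),(230,165)]: print((u,v),sh(dep(c,u,v)).round(4))
# TCP target on handle
print(sh([.6834,-.1892,.034]))
```

```text
(343, 215) [-0.2221 -0.1184  0.0796]
(345, 190) [-0.2219 -0.1186  0.1011]
(325, 218) [-0.2139 -0.1078  0.0842]
(325, 200) [-0.2128 -0.11    0.0973]
(300, 210) [-0.1972 -0.1077  0.0849]
(230, 186) [-0.1475 -0.1078  0.0874]
(230, 165) [-0.1452 -0.1156  0.098 ]
[-0.19972888 -0.1272336   0.034     ]
```

```bash
python3 -m handwheel '[{"x":-0.002,"y":0,"z":0.03,"wx":0,"wy":0,"wz":0,"jaw":-1},{"x":-0.002,"y":0,"z":0.06,"wx":0,"wy":0,"wz":0,"jaw":-1},{"x":-0.002,"y":0,"z":0.08,"wx":0,"wy":0,"wz":0,"jaw":-1},{"x":-0.002,"y":0,"z":0.095,"wx":0,"wy":0,"wz":0,"jaw":-1},{"x":-0.002,"y":0,"z":0.107,"wx":0,"wy":0,"wz":0,"jaw":-1},{"x":-0.002,"y":0,"z":0.107,"wx":0,"wy":0,"wz":0,"jaw":-1}]';  python3 - <<'E'
from h import *
s=bot.read_state();print(np.round(s['joints'],3),sh(s['tcp_pos']).round(4))
R=np.array(s['eef_rot']);p=np.array(s['tcp_pos'])
c=cam('wrist');save(c,'w4.png')
# arc path in tool axes; first 10mm straight up, then arc by angle
g=np.array([.1388,-.122,.085]); q=sh(p); 
for th in np.arange(0,.66,.03):
    r=np.array([q[0]-.140, q[2]+.016-.085]); # x,z rel hinge when contacting
    # raising: end (-x) goes up => rotate
    x=r[0]*np.cos(th)+r[1]*np.sin(th); z=-r[0]*np.sin(th)+r[1]*np.cos(th)
    w=np.append(wo(.140+x,q[1]),.085+z); print(round(th,2),(R.T@(w-p)).round(3),w.round(3))
E
```

```text
clock: 5.78
tcp_pos: [0.6859, -0.1884, 0.0317]
eef_rot: [[0.49, 0.521, 0.699], [0.299, -0.853, 0.427], [0.819, -0.0, -0.574]]
wrist_force: [-0.1, -0.4, 0.4]
grip_width: -0.0
[-0.811  0.688  1.728  1.266  0.997 -0.687] [-0.1994 -0.1299  0.0317]
0.0 [ 0.013 -0.    -0.009] [ 0.686 -0.188  0.048]
0.03 [ 0.021  0.001 -0.015] [ 0.686 -0.189  0.058]
0.06 [ 0.029  0.001 -0.021] [ 0.686 -0.19   0.068]
0.09 [ 0.038  0.002 -0.027] [ 0.686 -0.19   0.078]
0.12 [ 0.046  0.002 -0.033] [ 0.686 -0.19   0.089]
0.15 [ 0.055  0.002 -0.039] [ 0.686 -0.19   0.099]
0.18 [ 0.063  0.001 -0.045] [ 0.686 -0.19   0.109]
0.21 [ 0.072  0.    -0.05 ] [ 0.686 -0.189  0.119]
0.24 [ 0.08  -0.001 -0.056] [ 0.686 -0.188  0.129]
0.27 [ 0.089 -0.002 -0.061] [ 0.686 -0.186  0.14 ]
0.3 [ 0.098 -0.004 -0.066] [ 0.685 -0.184  0.15 ]
0.33 [ 0.106 -0.006 -0.071] [ 0.685 -0.182  0.16 ]
0.36 [ 0.115 -0.008 -0.076] [ 0.685 -0.18   0.17 ]
0.39 [ 0.124 -0.011 -0.081] [ 0.684 -0.177  0.18 ]
0.42 [ 0.132 -0.013 -0.086] [ 0.684 -0.174  0.189]
0.45 [ 0.141 -0.016 -0.091] [ 0.683 -0.171  0.199]
0.48 [ 0.149 -0.02  -0.095] [ 0.683 -0.168  0.209]
0.51 [ 0.158 -0.023 -0.099] [ 0.682 -0.164  0.218]
0.54 [ 0.167 -0.027 -0.103] [ 0.681 -0.16   0.228]
0.57 [ 0.175 -0.031 -0.107] [ 0.68  -0.155  0.237]
0.6 [ 0.184 -0.036 -0.111] [ 0.68  -0.151  0.246]
0.63 [ 0.192 -0.04  -0.115] [ 0.679 -0.146  0.255]
0.66 [ 0.2   -0.045 -0.118] [ 0.678 -0.141  0.264]
```

View pics/w4.png

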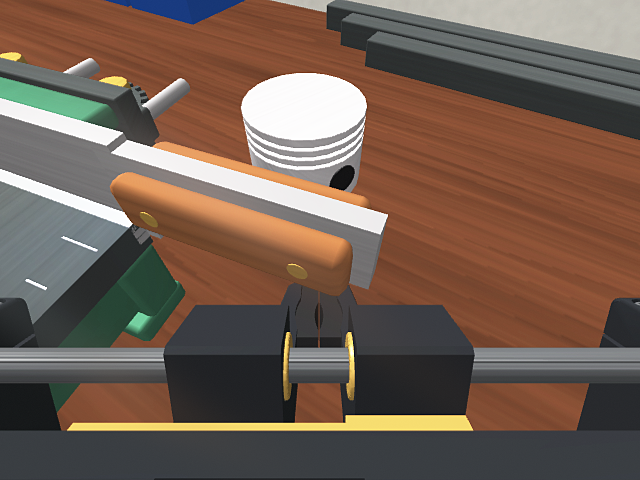

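Fingers are under the handle end (scale ends at (350,290), fingers at column 319), with no contact yet. Lifting along the arc.

```bash
python3 -m handwheel '[{"x":0.004,"y":0,"z":-0.003,"wx":0,"wy":0,"wz":0,"jaw":-1},{"x":0.008,"y":0,"z":-0.006,"wx":0,"wy":0,"wz":0,"jaw":-1},{"x":0.013,"y":0,"z":-0.009,"wx":0,"wy":0,"wz":0,"jaw":-1},{"x":0.018,"y":0,"z":-0.013,"wx":0,"wy":0,"wz":0,"jaw":-1},{"x":0.024,"y":0.001,"z":-0.017,"wx":0,"wy":0,"wz":0,"jaw":-1},{"x":0.03,"y":0.001,"z":-0.021,"wx":0,"wy":0,"wz":0,"jaw":-1},{"x":0.036,"y":0.002,"z":-0.025,"wx":0,"wy":0,"wz":0,"jaw":-1},{"x":0.042,"y":0.002,"z":-0.03,"wx":0,"wy":0,"wz":0,"jaw":-1}]';  python3 - <<'E'
from h import *
s=bot.read_state();print(np.round(s['joints'],3),np.round(s['wrist_force'],2))
c=cam('wrist');save(c,'w5.png')
E
```

```text
clock: 6.82
tcp_pos: [0.6865, -0.1906, 0.0842]
eef_rot: [[0.49, 0.521, 0.699], [0.299, -0.854, 0.427], [0.819, -0.0, -0.573]]
wrist_force: [-0.7, 0.5, -2.6]
grip_width: 0.007
[-0.813  0.586  1.743  1.214  1.026 -0.59 ] [-0.74  0.45 -2.63]
```

View pics/w5.png

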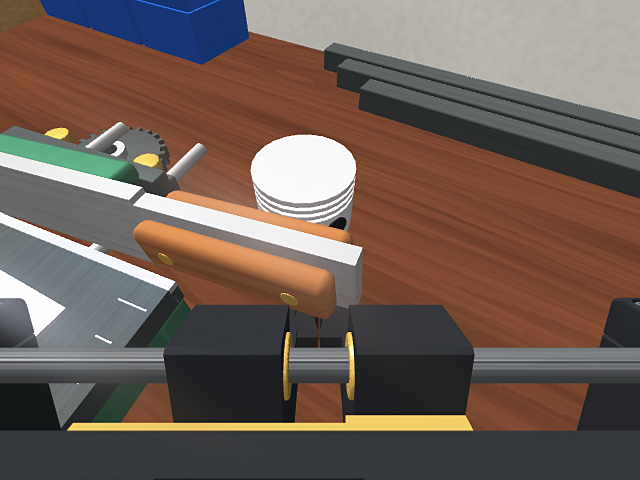

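```bash
python3 -m handwheel '[{"x":0.006,"y":0,"z":-0.005,"wx":0,"wy":0,"wz":0,"jaw":-1},{"x":0.013,"y":0,"z":-0.009,"wx":0,"wy":0,"wz":0,"jaw":-1},{"x":0.021,"y":-0.001,"z":-0.015,"wx":0,"wy":0,"wz":0,"jaw":-1},{"x":0.03,"y":-0.002,"z":-0.02,"wx":0,"wy":0,"wz":0,"jaw":-1},{"x":0.038,"y":-0.003,"z":-0.026,"wx":0,"wy":0,"wz":0,"jaw":-1},{"x":0.047,"y":-0.004,"z":-0.031,"wx":0,"wy":0,"wz":0,"jaw":-1},{"x":0.056,"y":-0.006,"z":-0.036,"wx":0,"wy":0,"wz":0,"jaw":-1},{"x":0.064,"y":-0.008,"z":-0.041,"wx":0,"wy":0,"wz":0,"jaw":-1},{"x":0.073,"y":-0.01,"z":-0.046,"wx":0,"wy":0,"wz":0,"jaw":-1},{"x":0.082,"y":-0.013,"z":-0.051,"wx":0,"wy":0,"wz":0,"jaw":-1}]';  python3 - <<'E'
from h import *
s=bot.read_state();print(np.round(s['joints'],3),np.round(s['wrist_force'],2))
c=cam('wrist');save(c,'w6.png')
E
```

```text
clock: 8.12
tcp_pos: [0.6844, -0.1771, 0.1811]
eef_rot: [[0.489, 0.52, 0.7], [0.299, -0.854, 0.426], [0.819, 0.001, -0.573]]
wrist_force: [-0.3, 0.1, -1.0]
grip_width: 0.004
[-0.798  0.394  1.769  1.134  1.079 -0.411] [-0.34  0.07 -1.03]
```

View pics/w6.png

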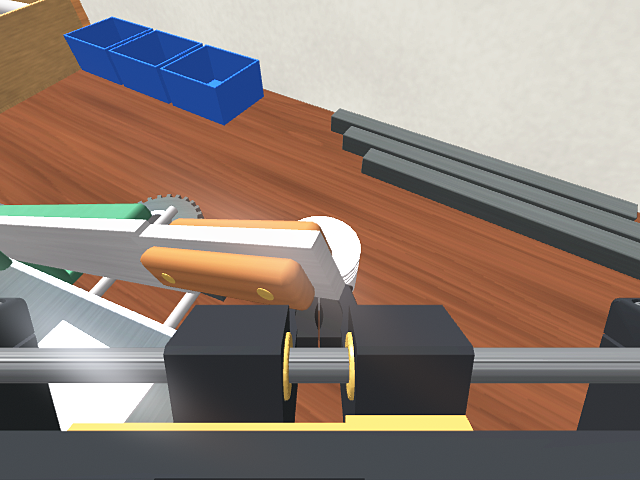

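```bash
python3 -m handwheel '[{"x":0.008,"y":-0.002,"z":-0.005,"wx":0,"wy":0,"wz":0,"jaw":-1},{"x":0.017,"y":-0.005,"z":-0.01,"wx":0,"wy":0,"wz":0,"jaw":-1},{"x":0.025,"y":-0.009,"z":-0.014,"wx":0,"wy":0,"wz":0,"jaw":-1},{"x":0.034,"y":-0.012,"z":-0.018,"wx":0,"wy":0,"wz":0,"jaw":-1},{"x":0.042,"y":-0.016,"z":-0.022,"wx":0,"wy":0,"wz":0,"jaw":-1},{"x":0.05,"y":-0.02,"z":-0.026,"wx":0,"wy":0,"wz":0,"jaw":-1},{"x":0.057,"y":-0.024,"z":-0.029,"wx":0,"wy":0,"wz":0,"jaw":-1},{"x":0.062,"y":-0.026,"z":-0.031,"wx":0,"wy":0,"wz":0,"jaw":-1},{"x":0.065,"y":-0.028,"z":-0.033,"wx":0,"wy":0,"wz":0,"jaw":-1}]';  python3 - <<'E'
from h import *
s=bot.read_state();print(np.round(s['joints'],3),np.round(s['wrist_force'],2))
c=cam('wrist');save(c,'w7.png');save(cam('scene'),'s7.png')
E
```

```text
clock: 9.3
tcp_pos: [0.6783, -0.1476, 0.2526]
eef_rot: [[0.49, 0.521, 0.699], [0.299, -0.854, 0.427], [0.819, 0.0, -0.574]]
wrist_force: [0.6, -0.9, 0.6]
grip_width: 0.006
[-0.767  0.242  1.795  1.084  1.112 -0.269] [ 0.61 -0.9   0.64]
```

View pics/w7.png

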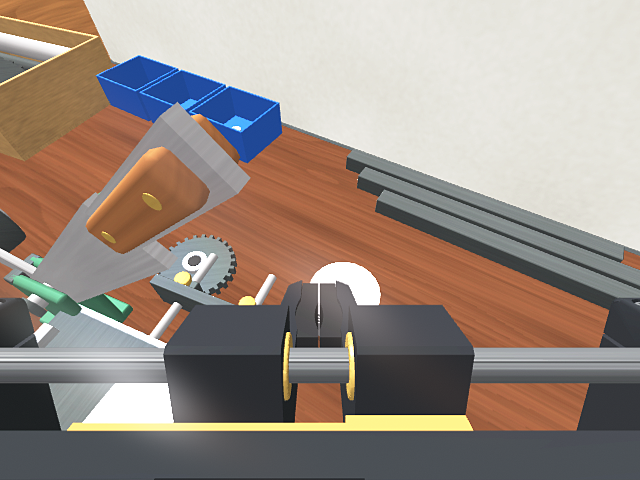

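View pics/s7.png

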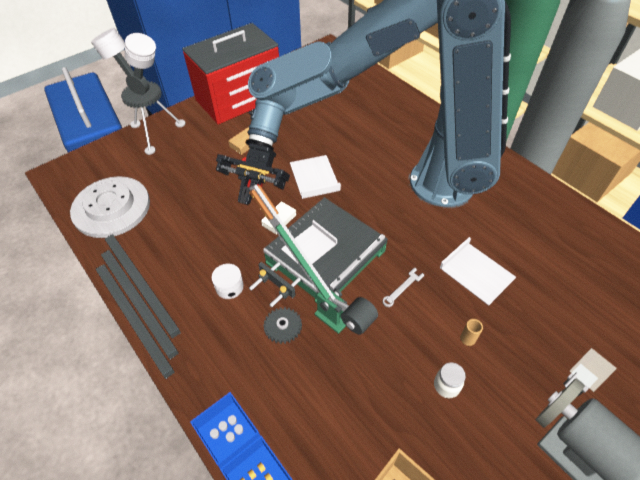

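```bash
python3 -m handwheel '[{"x":0,"y":0.01,"z":-0.03,"wx":0,"wy":0,"wz":0,"jaw":-1},{"x":0,"y":0.02,"z":-0.07,"wx":0,"wy":0,"wz":0,"jaw":-1},{"x":0,"y":0.02,"z":-0.11,"wx":0,"wy":0,"wz":0,"jaw":-1},{"x":0,"y":0.02,"z":-0.15,"wx":0,"wy":-5,"wz":0,"jaw":-1},{"x":0,"y":0.02,"z":-0.17,"wx":0,"wy":-15,"wz":0,"jaw":-1},{"x":0,"y":0.02,"z":-0.17,"wx":0,"wy":-25,"wz":0,"jaw":-1},{"x":0,"y":0.02,"z":-0.17,"wx":0,"wy":-35,"wz":0,"jaw":-1},{"x":0,"y":0.02,"z":-0.17,"wx":0,"wy":-45,"wz":0,"jaw":-1},{"x":0,"y":0.02,"z":-0.17,"wx":0,"wy":-55,"wz":0,"jaw":-1},{"x":0,"y":0.02,"z":-0.17,"wx":0,"wy":-55,"wz":0,"jaw":-1}]';  python3 - <<'E'
from h import *
s=bot.read_state();print(np.round(s['joints'],3),np.round(s['wrist_force'],2))
R=np.array(s['eef_rot']);p=np.array(s['tcp_pos'])
t=np.append(wo(-.03,.075),.25); print(t,(R.T@(t-p)).round(3))
E
```

```text
clock: 10.65
tcp_pos: [0.5715, -0.2355, 0.349]
eef_rot: [[0.852, 0.524, -0.0], [0.524, -0.852, 0.001], [0.0, -0.001, -1.0]]
wrist_force: [0.0, -0.7, -0.6]
grip_width: 0.01
[-5.830e-01  2.110e-01  1.352e+00  1.000e-03  1.580e+00  4.360e-01] [ 0.   -0.67 -0.6 ]
[ 0.4562725 -0.0545885  0.25     ] [-0.003 -0.214  0.099]
```

```bash
python3 -m handwheel '[{"x":-0.04,"y":0,"z":0,"wx":0,"wy":0,"wz":-10,"jaw":-1},{"x":-0.07,"y":-0.02,"z":0,"wx":0,"wy":0,"wz":-20,"jaw":-1},{"x":-0.07,"y":-0.05,"z":0,"wx":0,"wy":0,"wz":-30,"jaw":0},{"x":-0.06,"y":-0.08,"z":0,"wx":0,"wy":0,"wz":-40,"jaw":0.2},{"x":-0.05,"y":-0.11,"z":0,"wx":0,"wy":0,"wz":-50,"jaw":0.2},{"x":-0.04,"y":-0.14,"z":0,"wx":0,"wy":0,"wz":-60,"jaw":0.2},{"x":-0.03,"y":-0.17,"z":0.01,"wx":0,"wy":0,"wz":-70,"jaw":0.2},{"x":-0.02,"y":-0.2,"z":0.04,"wx":0,"wy":0,"wz":-80,"jaw":0.2},{"x":-0.003,"y":-0.214,"z":0.07,"wx":0,"wy":0,"wz":-90,"jaw":0.2},{"x":-0.003,"y":-0.214,"z":0.099,"wx":0,"wy":0,"wz":-100,"jaw":0.2}]'; python3 -m handwheel '[{"x":0,"y":0,"z":0,"wx":0,"wy":0,"wz":-10,"jaw":0.2},{"x":0,"y":0,"z":0,"wx":0,"wy":0,"wz":-20,"jaw":0.2},{"x":0,"y":0,"z":0,"wx":0,"wy":0,"wz":-30,"jaw":0.2},{"x":0,"y":0,"z":0,"wx":0,"wy":0,"wz":-40,"jaw":0.2},{"x":0,"y":0,"z":0,"wx":0,"wy":0,"wz":-50,"jaw":0.2},{"x":0,"y":0,"z":0,"wx":0,"wy":0,"wz":-58,"jaw":0.2},{"x":0,"y":0,"z":0,"wx":0,"wy":0,"wz":-58,"jaw":0.2}]'
python3 - <<'E'
from h import *
import pickle
s=bot.read_state();print(np.round(s['joints'],3),np.round(s['wrist_force'],2),sh(s['tcp_pos']).round(4))
R=np.array(s['eef_rot']);print('yaw err deg',np.degrees(np.arctan2(R[1,0],R[0,0])-np.arctan2(ys[1],ys[0])))
for n in ['wrist','scene','top']:
    c=cam(n);save(c,n[0]+'8.png');pickle.dump(c,open(n[0]+'8.pkl','wb'))
E
```

```text
clock: 11.9
tcp_pos: [0.4554, -0.0551, 0.2494]
eef_rot: [[-0.666, 0.746, 0.002], [0.746, 0.666, 0.003], [0.001, 0.004, -1.0]]
wrist_force: [0.3, -0.3, 0.4]
grip_width: 0.601
clock: 12.78
tcp_pos: [0.4554, -0.0565, 0.2503]
eef_rot: [[-0.987, -0.16, 0.001], [-0.16, 0.987, 0.002], [-0.001, 0.002, -1.0]]
wrist_force: [-0.2, 0.1, -0.1]
grip_width: 0.598
[-3.850e-01 -9.900e-02  1.873e+00  2.000e-03  1.367e+00 -2.117e+00] [-0.25  0.15 -0.13] [-0.0318  0.0762  0.2503]
yaw err deg -0.14592212951246453
```

View pics/w8.png

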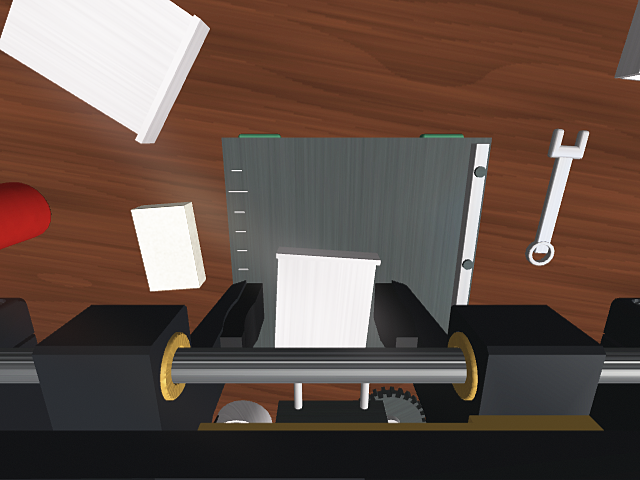

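View pics/s8.png

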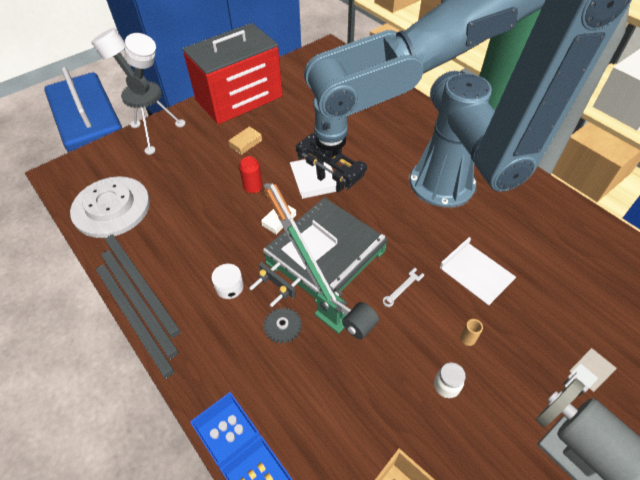

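Run:
```python
from h import *
import pickle
c=pickle.load(open('s8.pkl','rb'))
for u,v in [(270,187),(272,190),(290,222),(360,315)]: print('handle',sh(dep(c,u,v)).round(3))
P=cloud(c);Q=(P-np.append(O,0)); X=Q[...,:2]@xs;Y=Q[...,:2]@ys;Z=P[...,2]
m=(X>-.13)&(X<.1)&(Y<-.1)&(Y>-.15)&(Z>.15)&(Z<.45)
print('max z arm',np.percentile(Z[m],[99,100]), 'x at top',X[m][Z[m]>np.percentile(Z[m],98)].mean())
i=Z[m]>.15
fit=np.polyfit(X[m],Z[m],1);print('slope angle',np.arctan(-fit[0]))
w=pickle.load(open('w8.pkl','rb'))
for n,u,v in [('flR',277,249),('flL',380,261),('flR2',275,257),('flL2',378,266)]: print(n,sh(plane(w,u,v,.092)).round(4),sh(dep(w,u,v)).round(4))
cv2.imwrite('pics/w8c.png',cv2.resize(w['image'][220:360,180:440,::-1],None,fx=3,fy=3))
```

```text
handle [-0.038 -0.129  0.396]
handle [-0.032 -0.129  0.39 ]
handle [ 0.02  -0.131  0.317]
handle [ 0.247 -0.132  0.134]
max z arm [0.39766694 0.40326089] x at top -0.03816957359473893
slope angle 0.9546608930851656
flR [-0.072   0.0511  0.092 ] [-0.075   0.0435  0.069 ]
flL [0.0256 0.0388 0.092 ] [0.026  0.0379 0.0897]
flR2 [-0.0742  0.0432  0.092 ] [-0.0775  0.0347  0.0683]
flL2 [0.0239 0.0337 0.092 ] [0.0283 0.0247 0.0689]
```

View pics/w8c.png

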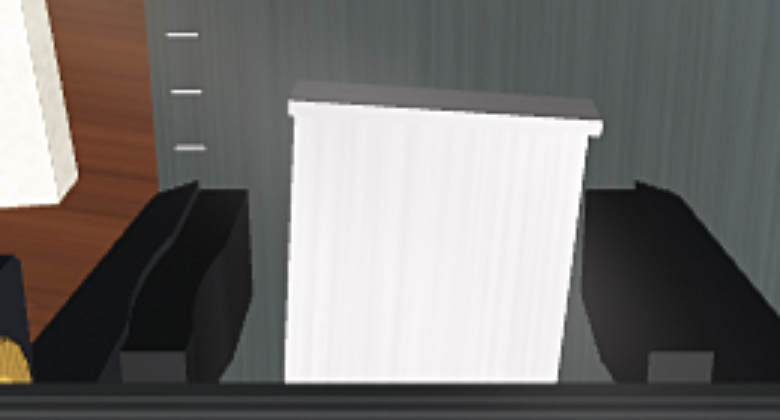

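```bash
python3 -m handwheel '[{"x":0,"y":0.006,"z":0.04,"wx":0,"wy":0,"wz":0,"jaw":0.2},{"x":0,"y":0.006,"z":0.08,"wx":0,"wy":0,"wz":0,"jaw":0.2},{"x":0,"y":0.006,"z":0.12,"wx":0,"wy":0,"wz":0,"jaw":0.2},{"x":0,"y":0.006,"z":0.15,"wx":0,"wy":0,"wz":0,"jaw":0.2},{"x":0,"y":0.006,"z":0.165,"wx":0,"wy":0,"wz":0,"jaw":0.2},{"x":0,"y":0.006,"z":0.173,"wx":0,"wy":0,"wz":0,"jaw":0.2},{"x":0,"y":0.006,"z":0.173,"wx":0,"wy":0,"wz":0,"jaw":0.2}]'
python3 - <<'E'
from h import *
import pickle
s=bot.read_state();print(np.round(s['wrist_force'],2),sh(s['tcp_pos']).round(4))
c=cam('wrist');save(c,'w9.png');pickle.dump(c,open('w9.pkl','wb'))
E
```

```text
clock: 13.8
tcp_pos: [0.4552, -0.0504, 0.0781]
eef_rot: [[-0.987, -0.163, 0.0], [-0.163, 0.987, -0.0], [-0.0, -0.0, -1.0]]
wrist_force: [-1.0, 0.1, -0.4]
grip_width: 0.601
[-0.99  0.1  -0.4 ] [-0.0257  0.0754  0.0781]
```

View pics/w9.png

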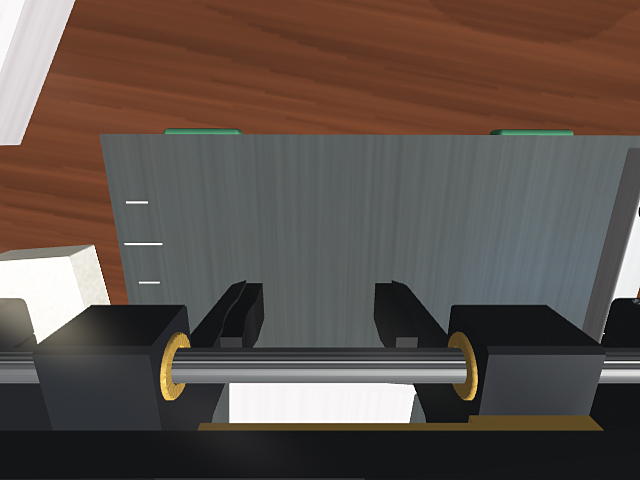

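```bash
python3 -m handwheel '[{"x":-0.008,"y":0,"z":0,"wx":0,"wy":0,"wz":0,"jaw":0.2},{"x":-0.014,"y":0,"z":0,"wx":0,"wy":0,"wz":0,"jaw":0.2},{"x":-0.018,"y":0,"z":0,"wx":0,"wy":0,"wz":0,"jaw":0.2},{"x":-0.022,"y":0,"z":0,"wx":0,"wy":0,"wz":0,"jaw":0.2},{"x":-0.026,"y":0,"z":0,"wx":0,"wy":0,"wz":0,"jaw":0.2},{"x":-0.03,"y":0,"z":0,"wx":0,"wy":0,"wz":0,"jaw":0.2},{"x":-0.035,"y":0,"z":0,"wx":0,"wy":0,"wz":0,"jaw":0.2},{"x":-0.04,"y":0,"z":0,"wx":0,"wy":0,"wz":0,"jaw":0.2}]'
python3 - <<'E'
from h import *
import pickle
s=bot.read_state();print(np.round(s['wrist_force'],2),sh(s['tcp_pos']).round(4))
c=cam('scene');save(c,'s10.png');pickle.dump(c,open('s10.pkl','wb'))
cv2.imwrite('pics/s10c.png',cv2.resize(c['image'][170:330,230:410,::-1],None,fx=3.5,fy=3.5,interpolation=cv2.INTER_CUBIC))
E
```

```text
clock: 14.85
tcp_pos: [0.4945, -0.0436, 0.0777]
eef_rot: [[-0.987, -0.163, -0.001], [-0.163, 0.987, 0.0], [0.0, 0.0, -1.0]]
wrist_force: [-2.0, -0.6, 2.0]
grip_width: 0.597
[-1.99 -0.56  2.03] [-0.0254  0.0355  0.0777]
```

View pics/s10c.png

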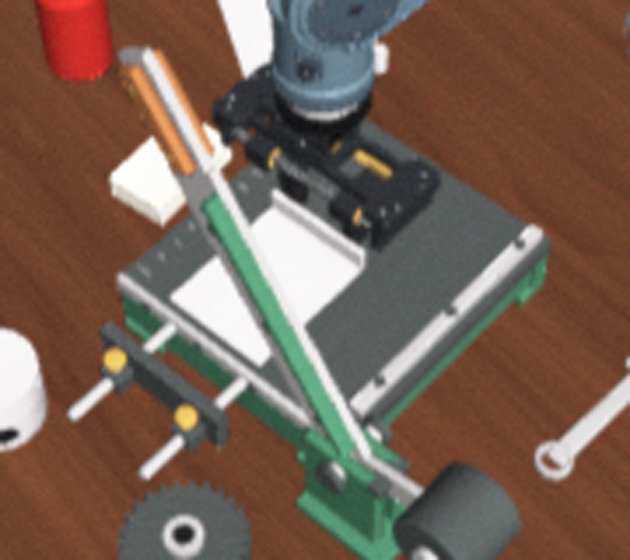

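```bash
python3 - <<'E'
from h import *
import pickle
c=pickle.load(open('s10.pkl','rb'))
for u,v in [(279.1,254.3),(305.7,273.4)]: print(sh(plane(c,u,v,.0725)).round(4))
E
python3 -m handwheel '[{"x":-0.006,"y":0,"z":0,"wx":0,"wy":0,"wz":0,"jaw":0.2},{"x":-0.012,"y":0,"z":0,"wx":0,"wy":0,"wz":0,"jaw":0.2},{"x":-0.018,"y":0,"z":0,"wx":0,"wy":0,"wz":0,"jaw":0.2},{"x":-0.024,"y":0,"z":0,"wx":0,"wy":0,"wz":0,"jaw":0.2},{"x":-0.03,"y":0,"z":0,"wx":0,"wy":0,"wz":0,"jaw":0.2},{"x":-0.036,"y":0,"z":0,"wx":0,"wy":0,"wz":0,"jaw":0.2},{"x":-0.042,"y":0,"z":0,"wx":0,"wy":0,"wz":0,"jaw":0.2},{"x":-0.046,"y":0,"z":0,"wx":0,"wy":0,"wz":0,"jaw":0.2},{"x":-0.05,"y":0,"z":0,"wx":0,"wy":0,"wz":0,"jaw":0.2}]'
python3 - <<'E'
from h import *
import pickle
s=bot.read_state();print(np.round(s['wrist_force'],2),sh(s['tcp_pos']).round(4))
c=cam('scene');save(c,'s11.png');pickle.dump(c,open('s11.pkl','wb'))
cv2.imwrite('pics/s11c.png',cv2.resize(c['image'][220:320,230:360,::-1],None,fx=6,fy=6,interpolation=cv2.INTER_CUBIC))
E
```

```text
[-0.0694 -0.104   0.0725]
[ 0.0327 -0.1018  0.0725]
clock: 16.02
tcp_pos: [0.5439, -0.0356, 0.0778]
eef_rot: [[-0.987, -0.163, -0.0], [-0.163, 0.987, -0.0], [0.0, -0.0, -1.0]]
wrist_force: [-1.8, -1.6, 0.4]
grip_width: 0.599
[-1.79 -1.64  0.36] [-0.0255 -0.0145  0.0778]
```

View pics/s11c.png

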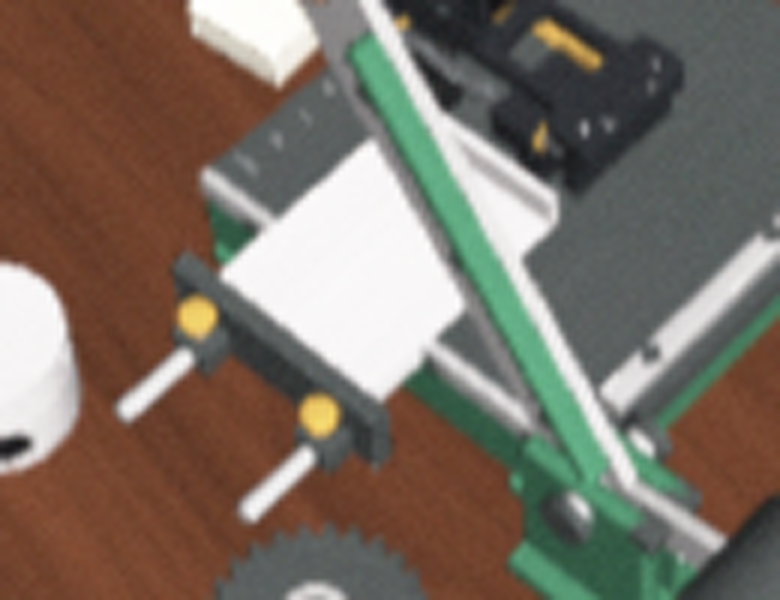

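```bash
python3 -m handwheel '[{"x":-0.001,"y":0,"z":0,"wx":0,"wy":0,"wz":0,"jaw":0.2},{"x":-0.002,"y":0,"z":0,"wx":0,"wy":0,"wz":0,"jaw":0.2},{"x":-0.003,"y":0,"z":0,"wx":0,"wy":0,"wz":0,"jaw":0.2},{"x":-0.004,"y":0,"z":0,"wx":0,"wy":0,"wz":0,"jaw":0.2}]';python3 -m handwheel '[{"x":-0.001,"y":0,"z":0,"wx":0,"wy":0,"wz":0,"jaw":0.2}]';python3 -m handwheel '[{"x":-0.001,"y":0,"z":0,"wx":0,"wy":0,"wz":0,"jaw":0.2}]'
```

```text
clock: 16.58
tcp_pos: [0.5476, -0.035, 0.0778]
eef_rot: [[-0.987, -0.163, -0.0], [-0.163, 0.987, 0.0], [0.0, 0.0, -1.0]]
wrist_force: [-1.8, -0.9, 1.7]
grip_width: 0.601
clock: 16.7
tcp_pos: [0.5486, -0.0348, 0.0778]
eef_rot: [[-0.987, -0.163, -0.0], [-0.163, 0.987, 0.0], [0.0, 0.0, -1.0]]
wrist_force: [-3.3, -0.0, 2.4]
grip_width: 0.597
clock: 16.82
tcp_pos: [0.5496, -0.0347, 0.0778]
eef_rot: [[-0.987, -0.163, -0.0], [-0.163, 0.987, -0.0], [0.0, -0.0, -1.0]]
wrist_force: [-3.3, 0.5, 3.1]
grip_width: 0.603
```

```bash
python3 -m handwheel '[{"x":-0.0005,"y":0,"z":0,"wx":0,"wy":0,"wz":0,"jaw":0.2}]';python3 -m handwheel '[{"x":-0.0005,"y":0,"z":0,"wx":0,"wy":0,"wz":0,"jaw":0.2}]';python3 -m handwheel '[{"x":-0.0005,"y":0,"z":0,"wx":0,"wy":0,"wz":0,"jaw":0.2}]'
python3 - <<'E'
from h import *
import pickle
s=bot.read_state();print(np.round(s['wrist_force'],2),np.round(s['wrist_torque'],2),sh(s['tcp_pos']).round(4))
c=cam('scene');save(c,'s12.png');pickle.dump(c,open('s12.pkl','wb'))
cv2.imwrite('pics/s12c.png',cv2.resize(c['image'][220:320,230:360,::-1],None,fx=6,fy=6,interpolation=cv2.INTER_CUBIC))
E
```

```text
clock: 16.95
tcp_pos: [0.5502, -0.0346, 0.0778]
eef_rot: [[-0.987, -0.163, 0.0], [-0.163, 0.987, -0.0], [-0.0, -0.0, -1.0]]
wrist_force: [-3.0, -0.3, 1.4]
grip_width: 0.6
clock: 17.08
tcp_pos: [0.5506, -0.0345, 0.0778]
eef_rot: [[-0.987, -0.163, -0.0], [-0.163, 0.987, -0.0], [0.0, 0.0, -1.0]]
wrist_force: [-5.0, 0.1, 3.5]
grip_width: 0.6
clock: 17.2
tcp_pos: [0.5506, -0.0345, 0.0778]
eef_rot: [[-0.987, -0.163, -0.001], [-0.163, 0.987, -0.0], [0.001, 0.0, -1.0]]
wrist_force: [-6.8, -1.4, 4.5]
grip_width: 0.602
[-6.81 -1.38  4.53] [-0.18  0.92 -0.03] [-0.0255 -0.0213  0.0778]
```

View pics/s12c.png

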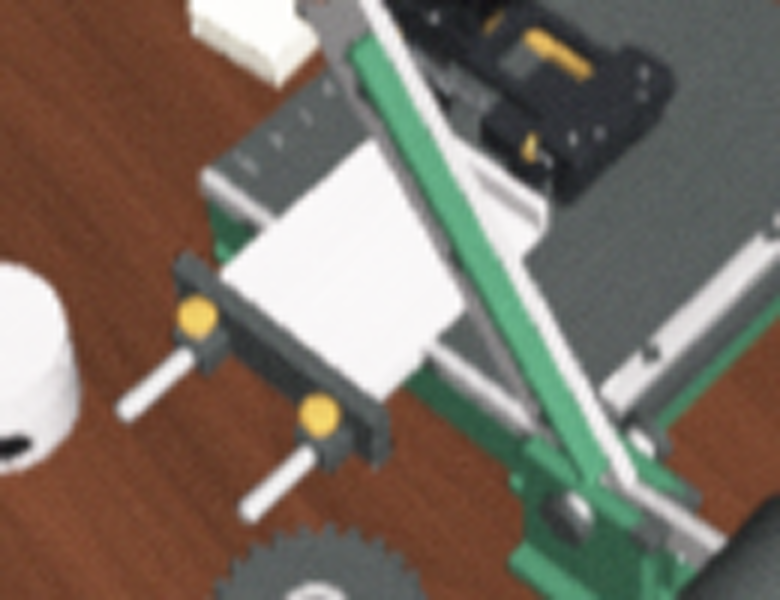

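```bash
python3 -m handwheel '[{"x":-0.0008,"y":0,"z":0,"wx":0,"wy":0,"wz":0,"jaw":0.2},{"x":-0.0008,"y":0,"z":0,"wx":0,"wy":0,"wz":0,"jaw":0.2},{"x":-0.0008,"y":0,"z":0,"wx":0,"wy":0,"wz":0,"jaw":0.2}]';python3 -m handwheel '[{"x":0.001,"y":0,"z":0,"wx":0,"wy":0,"wz":0,"jaw":0.2},{"x":0.002,"y":0,"z":0,"wx":0,"wy":0,"wz":0,"jaw":0.2},{"x":0.004,"y":0,"z":0,"wx":0,"wy":0,"wz":0,"jaw":0.2},{"x":0.01,"y":0,"z":0,"wx":0,"wy":0,"wz":0,"jaw":0.2},{"x":0.03,"y":0,"z":0,"wx":0,"wy":0,"wz":0,"jaw":0.2},{"x":0.06,"y":0,"z":-0.02,"wx":0,"wy":0,"wz":0,"jaw":0.2},{"x":0.08,"y":0,"z":-0.06,"wx":0,"wy":0,"wz":0,"jaw":0.2},{"x":0.1,"y":0,"z":-0.12,"wx":0,"wy":0,"wz":0,"jaw":0.2},{"x":0.12,"y":0,"z":-0.17,"wx":0,"wy":0,"wz":0,"jaw":0.2},{"x":0.12,"y":0,"z":-0.19,"wx":0,"wy":0,"wz":0,"jaw":0.2}]'
python3 - <<'E'
from h import *
import pickle
for n in ['wrist','scene','top']:
    c=cam(n);save(c,n[0]+'13.png');pickle.dump(c,open(n[0]+'13.pkl','wb'))
c=pickle.load(open('s13.pkl','rb'))
cv2.imwrite('pics/s13c.png',cv2.resize(c['image'][180:320,230:400,::-1],None,fx=4.5,fy=4.2,interpolation=cv2.INTER_CUBIC))
c=pickle.load(open('t13.pkl','rb'))
cv2.imwrite('pics/t13c.png',cv2.resize(c['image'][135:265,230:400,::-1],None,fx=4.5,fy=4.5,interpolation=cv2.INTER_CUBIC))
E
```

```text
clock: 17.62
tcp_pos: [0.5506, -0.0345, 0.0778]
eef_rot: [[-0.987, -0.163, -0.003], [-0.163, 0.987, -0.0], [0.003, 0.0, -1.0]]
wrist_force: [-8.7, -2.1, 7.8]
grip_width: 0.598
clock: 18.88
tcp_pos: [0.4337, -0.0544, 0.2713]
eef_rot: [[-0.987, -0.162, 0.005], [-0.162, 0.987, -0.002], [-0.005, -0.003, -1.0]]
wrist_force: [0.2, -0.1, -1.2]
grip_width: 0.605
```

View pics/s13c.png

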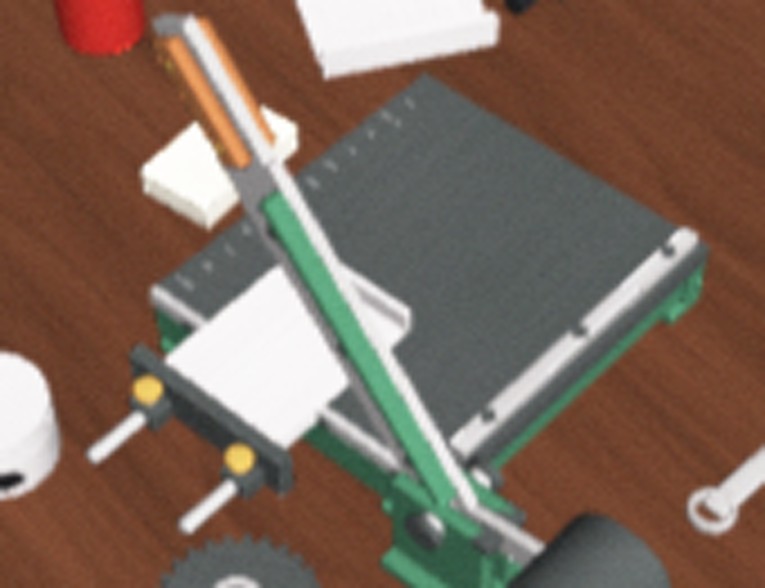

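View pics/w13.png

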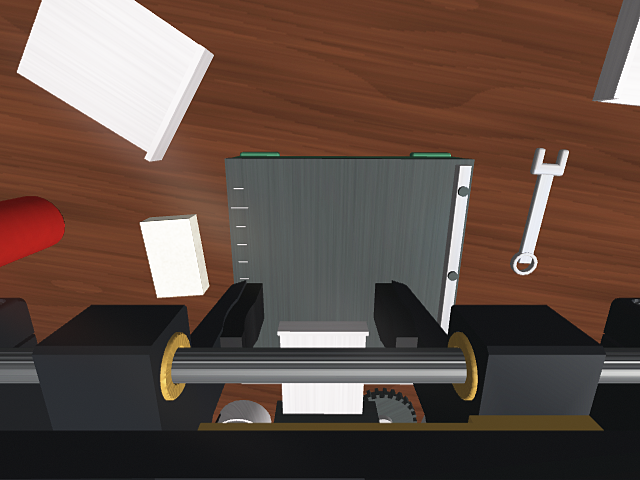

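View pics/t13c.png

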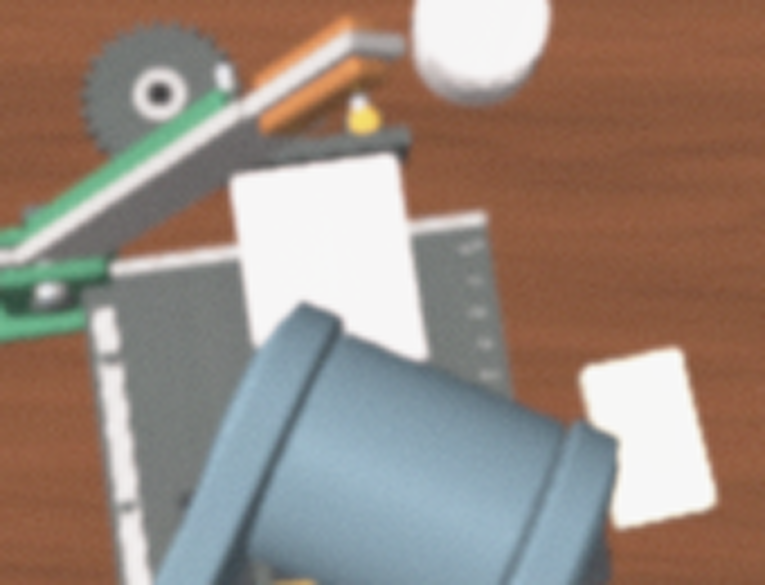

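The sheet stalled against the gauge with rising force. The scene view can't show the contact line behind the bar, so I'll turn the wrist camera for a look from the infeed side.

```bash
python3 -m handwheel '[{"x":0,"y":0,"z":-0.03,"wx":0,"wy":0,"wz":10,"jaw":0.2},{"x":0,"y":0,"z":-0.06,"wx":0,"wy":0,"wz":20,"jaw":0.2},{"x":0,"y":0,"z":-0.08,"wx":0,"wy":0,"wz":30,"jaw":0.2},{"x":0,"y":0,"z":-0.08,"wx":0,"wy":0,"wz":40,"jaw":0.2},{"x":0,"y":0,"z":-0.08,"wx":0,"wy":0,"wz":50,"jaw":0.2},{"x":0,"y":0,"z":-0.08,"wx":0,"wy":0,"wz":60,"jaw":0.2},{"x":0,"y":0,"z":-0.08,"wx":0,"wy":0,"wz":70,"jaw":0.2},{"x":0,"y":0,"z":-0.08,"wx":0,"wy":0,"wz":80,"jaw":0.2},{"x":0,"y":0,"z":-0.08,"wx":0,"wy":0,"wz":90,"jaw":0.2},{"x":0,"y":0,"z":-0.08,"wx":0,"wy":0,"wz":90,"jaw":0.2}]' >/dev/null; python3 -m handwheel '[{"x":0,"y":0,"z":0,"wx":0,"wy":0,"wz":10,"jaw":-1},{"x":0,"y":0,"z":0,"wx":0,"wy":0,"wz":20,"jaw":-1},{"x":0,"y":0,"z":0,"wx":0,"wy":0,"wz":30,"jaw":-1},{"x":0,"y":0,"z":0,"wx":0,"wy":0,"wz":40,"jaw":-1},{"x":0,"y":0,"z":0,"wx":0,"wy":0,"wz":50,"jaw":-1},{"x":0,"y":0,"z":0,"wx":0,"wy":0,"wz":60,"jaw":-1},{"x":0,"y":0,"z":0,"wx":0,"wy":0,"wz":70,"jaw":-1},{"x":0,"y":0,"z":0,"wx":0,"wy":0,"wz":80,"jaw":-1},{"x":0,"y":0,"z":0,"wx":0,"wy":0,"wz":90,"jaw":-1},{"x":0,"y":0,"z":0,"wx":0,"wy":0,"wz":90,"jaw":-1}]';  python3 -m handwheel '[{"x":0.03,"y":0.03,"z":0,"wx":0,"wy":0,"wz":0,"jaw":-1},{"x":0.05,"y":0.05,"z":0,"wx":0,"wy":0,"wz":0,"jaw":-1},{"x":0.06,"y":0.06,"z":0,"wx":0,"wy":0,"wz":0,"jaw":-1},{"x":0.06,"y":0.06,"z":0,"wx":0,"wy":0,"wz":0,"jaw":-1}]'
python3 - <<'E'
from h import *
import pickle
c=cam('wrist');save(c,'w14.png');pickle.dump(c,open('w14.pkl','wb'))
cv2.imwrite('pics/w14c.png',cv2.resize(c['image'][0:200,200:460,::-1],None,fx=3,fy=3,interpolation=cv2.INTER_CUBIC))
E
```

```text
clock: 21.52
tcp_pos: [0.4333, -0.0537, 0.3467]
eef_rot: [[0.986, 0.168, -0.002], [0.168, -0.986, 0.001], [-0.001, -0.001, -1.0]]
wrist_force: [-0.2, -0.9, 0.2]
grip_width: 0.006
clock: 22.02
tcp_pos: [0.5024, -0.1034, 0.347]
eef_rot: [[0.986, 0.165, -0.002], [0.165, -0.986, 0.001], [-0.001, -0.001, -1.0]]
wrist_force: [-0.0, -0.1, 0.5]
grip_width: 0.004
```

View pics/w14.png

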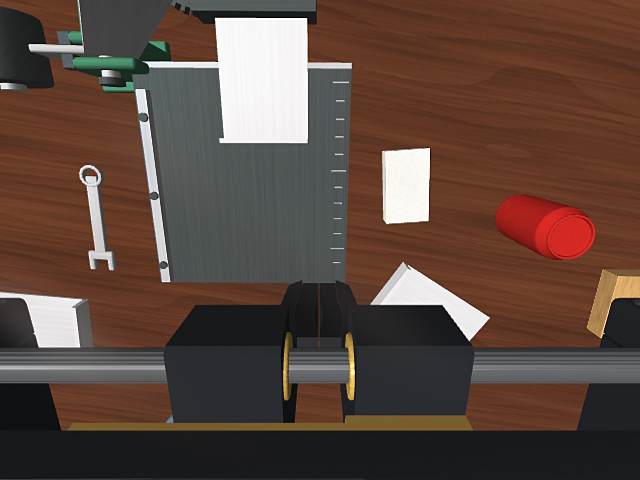

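View pics/w14c.png

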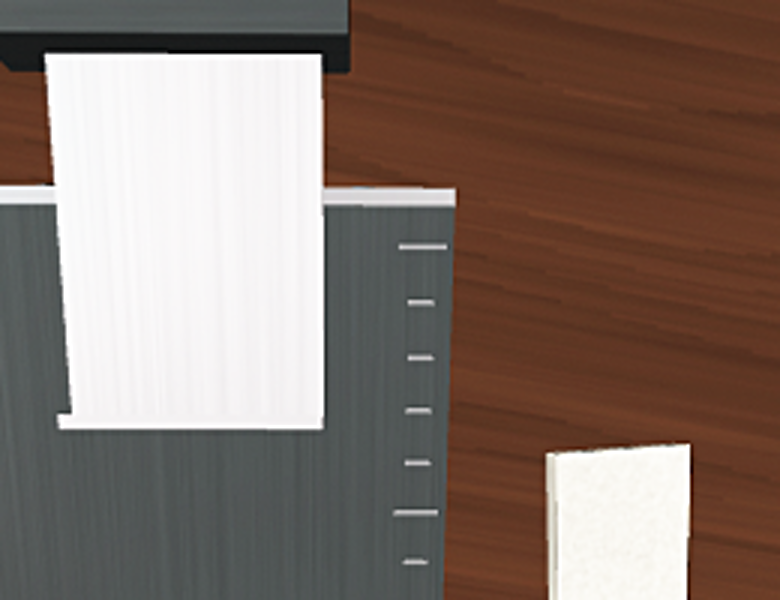

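Run:
```python
from h import *
import pickle
c=pickle.load(open('w14.pkl','rb'));P=cloud(c)
g=c['image'].astype(int).min(-1)
for u in (222,240,260,280,300):
    # front edge subpixel row
    col=g[:40,u].astype(float)
    k=next(v for v in range(5,40) if col[v]>130); vv=k-1+(130-col[k-1])/(col[k]-col[k-1])
    f=sh(plane(c,u,vv+0.5-.5,.0725))
    k2=vv
    face=[sh(P[v,u])[1] for v in range(10,int(vv))]
    rows=[(v,*sh(P[v,u]).round(4)) for v in range(10,int(vv)+1,2)]
    print(u,round(vv,2),f.round(4),rows)
a=pickle.load(open('scene0.pkl','rb'))['image'].astype(int);b=cam('scene');save(b,'s15.png');b=b['image'].astype(int)
d=(np.abs(a-b).max(-1)>40).astype(np.uint8);cv2.imwrite('pics/diff.png',d*255)
```

```text
222 17.36 [ 0.0178 -0.1606  0.0725] [(10, np.float64(0.0128), np.float64(-0.1617), np.float64(0.0908)), (12, np.float64(0.0136), np.float64(-0.1609), np.float64(0.0877)), (14, np.float64(0.0156), np.float64(-0.1613), np.float64(0.0803)), (16, np.float64(0.0176), np.float64(-0.1616), np.float64(0.0733))]
240 17.36 [-0.0016 -0.1606  0.0725] [(10, np.float64(-0.0055), np.float64(-0.1622), np.float64(0.0893)), (12, np.float64(-0.0049), np.float64(-0.161), np.float64(0.0873)), (14, np.float64(-0.0033), np.float64(-0.1615), np.float64(0.0798)), (16, np.float64(-0.0017), np.float64(-0.1619), np.float64(0.0725))]
260 17.51 [-0.0232 -0.1605  0.0725] [(10, np.float64(-0.0262), np.float64(-0.1621), np.float64(0.09)), (12, np.float64(-0.0254), np.float64(-0.1616), np.float64(0.0856)), (14, np.float64(-0.0245), np.float64(-0.1614), np.float64(0.0803)), (16, np.float64(-0.0235), np.float64(-0.1615), np.float64(0.0741))]
280 17.51 [-0.0448 -0.1606  0.0725] [(10, np.float64(-0.0469), np.float64(-0.1615), np.float64(0.0917)), (12, np.float64(-0.0465), np.float64(-0.161), np.float64(0.0878)), (14, np.float64(-0.0458), np.float64(-0.161), np.float64(0.0817)), (16, np.float64(-0.0449), np.float64(-0.162), np.float64(0.0726))]
300 17.51 [-0.0664 -0.1606  0.0725] [(10, np.float64(-0.0674), np.float64(-0.1621), np.float64(0.0901)), (12, np.float64(-0.0672), np.float64(-0.161), np.float64(0.0878)), (14, np.float64(-0.0669), np.float64(-0.161), np.float64(0.082)), (16, np.float64(-0.0666), np.float64(-0.161), np.float64(0.076))]
```

View pics/diff.png

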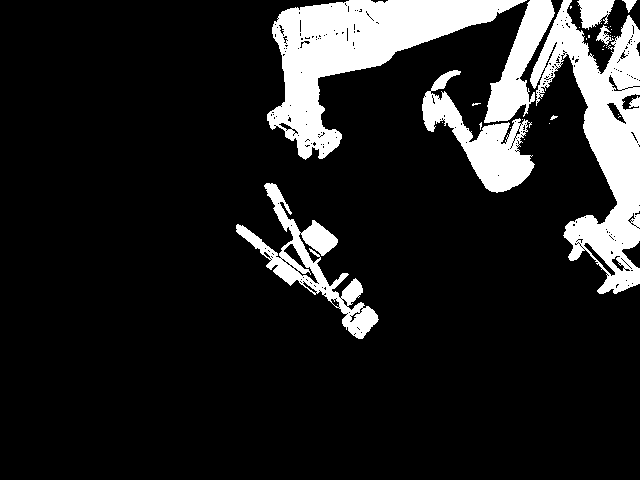

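View pics/s15.png

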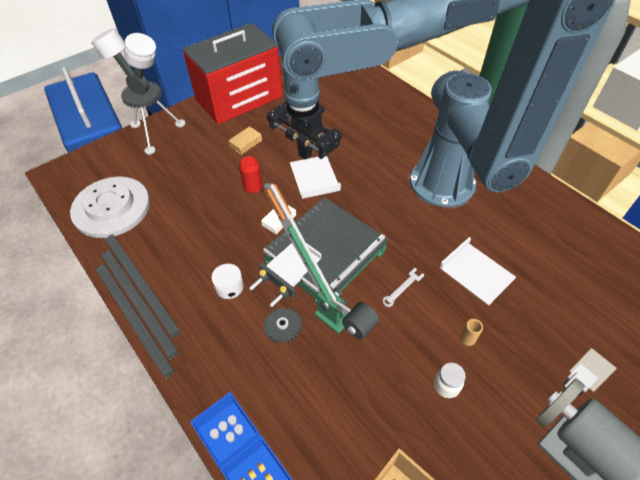

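Front edge lies along y = −160.6 mm over its whole width, gauge face at −161 mm; only the blade arm, the sheet and the robot have changed in the scene. Handing in.

```bash
python3 -c "
from cell import bot
print(bot.hand_in())"
```

```text
the job is handed in; nothing more can be done
None
```

The shear is open and the sheet lies square against the stop gauge. I handed the job in at about 22 s of the 58 s allowed; no verdict was reported.

**Lift:** With the fingers closed under the end of the handle, I raised the blade arm along its arc (up to about 2.6 N where I read it). It went on up by itself, and the tip's measured position, about (−38, 396) mm in the shear's x and z, matches 1.0 rad.

**Push:** With the fingers part open, both tips pushed the flange, which took out the sheet's roughly 4° skew. I pushed until it stalled against the gauge at about 9 N (wrist-force reading), then backed off.

**Last checks:**
- **Contact:** the front edge measures y = −160.5 to −160.6 mm across its width, and the gauge face about −161 mm. That is contact within the measuring error, and square.
- **Surroundings:** comparing the scene picture with the first one shows only the blade arm, the sheet and the robot changed.
- **Robot:** it stood clear of everything when I handed in.

**Disagreements:**
- My shear frame is off by about 3 mm in y against the stated cutting edge and handle line. The sheet and gauge were measured in the same frame, so this does not affect the result.
- The wrist read about 8 N upward while pressing the sheet home. I took this as friction on the flange and did not check it further.

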